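# Load the scoop steriliser and start it

## Task

Clip every measuring scoop onto the steriliser dock, one scoop to a hook: push the eye of its handle down past the hook's sprung gate until the gate snaps shut above it and the scoop stands level on the surface in front of the dock. Then start the dock on its key pad by pressing its round keys fully down and letting them come up again, one at a time: the smallest key, then the middle-sized, then the largest, and last the smallest once more to lock the pad. Leave the other things on the surface where they are.

Things in the scene. Friction and masses are not known exactly. Their poses are not given: they have to be found in the camera images.
- eye0 (a point): eye centre of a steel scoop (70 g): cup 36 mm wide, 26 high, standing on the surface, its axis at x = -90 mm from here; level handle 12 wide, 6 thick, bare from x = -65 to -17, grip across y at x = -45; flat ring eye, 34 outer, 23 inner diameter, 6 thick, hole vertical, mid-thickness (here) 21 above the surface. x runs away from the cup, z up. May be absent (None)
- eye1 (a point): eye centre of a steel scoop (70 g): cup 40 mm wide, 26 high, standing on the surface, its axis at x = -90 mm from here; level handle 12 wide, 6 thick, bare from x = -65 to -17, grip across y at x = -45; flat ring eye, 34 outer, 23 inner diameter, 6 thick, hole vertical, mid-thickness (here) 21 above the surface. x runs away from the cup, z up. May be absent (None)
- eye2 (a point): eye centre of a steel scoop (70 g): cup 44 mm wide, 26 high, standing on the surface, its axis at x = -90 mm from here; level handle 12 wide, 6 thick, bare from x = -65 to -17, grip across y at x = -45; flat ring eye, 34 outer, 23 inner diameter, 6 thick, hole vertical, mid-thickness (here) 21 above the surface. x runs away from the cup, z up. May be absent (None)
- eye3 (a point): eye centre of a steel scoop (70 g): cup 48 mm wide, 26 high, standing on the surface, its axis at x = -90 mm from here; level handle 12 wide, 6 thick, bare from x = -65 to -17, grip across y at x = -45; flat ring eye, 34 outer, 23 inner diameter, 6 thick, hole vertical, mid-thickness (here) 21 above the surface. x runs away from the cup, z up. May be absent (None)
- dock: fixed steriliser dock: white base plate 300 mm long (y), 8 thick, x = -11 to 51 mm, low rail 14 high behind it to x = 81. Origin: underside, mid-row, in line with the hook noses; z up. Four upright snap hooks 70 mm apart along y. A scoop comes with its cup on the dock's -x side, handle pointing to the dock's +x; clipped, its cup stands on the surface in front of the plate
- hook0 (a point): hook 0 (0 at the dock's +y end), axes as the dock: point on the axis of its free nose post (7 mm thick, top 62 mm above the surface), 21 mm above the surface, where a clipped eye's mid-thickness lies. A shank post 8 mm thick, 60 high, stands 29 mm behind (+x). Lower the level eye round the nose; best with its centre 3 mm to -x of the nose axis (play 4 mm along x, 5 along y)
- gate0 (a joint): gate of hook 0: sprung bar 5 mm thick from shank to nose, 52 mm above the surface, hinged at the shank. 0 shut, up to 1.35 rad pushed down open by the eye's far side (2 to 5 N). Springs shut above the eye once the eye is within 6 mm of its final height; cannot open upward
- hook1 (a point): hook 1 (0 at the dock's +y end), axes as the dock: point on the axis of its free nose post (7 mm thick, top 62 mm above the surface), 21 mm above the surface, where a clipped eye's mid-thickness lies. A shank post 8 mm thick, 60 high, stands 29 mm behind (+x). Lower the level eye round the nose; best with its centre 3 mm to -x of the nose axis (play 4 mm along x, 5 along y)
- gate1 (a joint): gate of hook 1: sprung bar 5 mm thick from shank to nose, 52 mm above the surface, hinged at the shank. 0 shut, up to 1.35 rad pushed down open by the eye's far side (2 to 5 N). Springs shut above the eye once the eye is within 6 mm of its final height; cannot open upward
- hook2 (a point): hook 2 (0 at the dock's +y end), axes as the dock: point on the axis of its free nose post (7 mm thick, top 62 mm above the surface), 21 mm above the surface, where a clipped eye's mid-thickness lies. A shank post 8 mm thick, 60 high, stands 29 mm behind (+x). Lower the level eye round the nose; best with its centre 3 mm to -x of the nose axis (play 4 mm along x, 5 along y)
- gate2 (a joint): gate of hook 2: sprung bar 5 mm thick from shank to nose, 52 mm above the surface, hinged at the shank. 0 shut, up to 1.35 rad pushed down open by the eye's far side (2 to 5 N). Springs shut above the eye once the eye is within 6 mm of its final height; cannot open upward
- hook3 (a point): hook 3 (0 at the dock's +y end), axes as the dock: point on the axis of its free nose post (7 mm thick, top 62 mm above the surface), 21 mm above the surface, where a clipped eye's mid-thickness lies. A shank post 8 mm thick, 60 high, stands 29 mm behind (+x). Lower the level eye round the nose; best with its centre 3 mm to -x of the nose axis (play 4 mm along x, 5 along y)
- gate3 (a joint): gate of hook 3: sprung bar 5 mm thick from shank to nose, 52 mm above the surface, hinged at the shank. 0 shut, up to 1.35 rad pushed down open by the eye's far side (2 to 5 N). Springs shut above the eye once the eye is within 6 mm of its final height; cannot open upward
- pad: the dock's key pad, fixed: white plastic slab 190 (x) x 76 x 20 mm carrying three round spring keys in a row along its x axis. Origin: centre of the underside; z up
- key_small_top (a point): centre of the top face of the smallest key, 18 mm in diameter, in a round grey collar 34 mm wide; top 38 mm above the surface and 6 mm above its collar; it is pressed straight down. The three keys stand in a row 55 mm apart, in an order that varies, on a fixed white key pad 190 x 76 x 20 mm
- key_small (a joint): travel of the smallest key: 0 up, 0.006 m fully down (5 N, 1.5 N to start); it springs back
- key_mid_top (a point): centre of the top face of the middle-sized key, 26 mm in diameter, in a round grey collar 42 mm wide; top 38 mm above the surface and 6 mm above its collar; it is pressed straight down. The three keys stand in a row 55 mm apart, in an order that varies, on a fixed white key pad 190 x 76 x 20 mm
- key_mid (a joint): travel of the middle-sized key: 0 up, 0.006 m fully down (5 N, 1.5 N to start); it springs back
- key_large_top (a point): centre of the top face of the largest key, 34 mm in diameter, in a round grey collar 50 mm wide; top 38 mm above the surface and 6 mm above its collar; it is pressed straight down. The three keys stand in a row 55 mm apart, in an order that varies, on a fixed white key pad 190 x 76 x 20 mm
- key_large (a joint): travel of the largest key: 0 up, 0.006 m fully down (5 N, 1.5 N to start); it springs back
- bento: closed aluminium bento box 79 x 119 x 46 mm; not part of the job; origin at the centre of its underside
- mold: mint silicone cupcake mold, 60 mm wide, 30 mm high; not part of the job; origin at the centre of its underside
- paddle: bamboo rice paddle, 205 mm long, 8 mm thick, lying flat; not part of the job; origin at the centre of its underside
- spice: amber glass spice jar, 40 mm wide, 75 mm high; not part of the job; origin at the centre of its underside
There are look-alikes about, which are no part of the job. What is shaped like the part that bears eye3 but blue or purple is not meant.

How it is judged (in metres and radians):
On the way, in this order (a step that is already met when the one before it is completed fails the run):
1. every scoop present is clipped on a hook, standing level, all gates shut ((horizontal distance between eye0 and hook0 below 0.011 m or horizontal distance between eye0 and hook1 below 0.011 m or horizontal distance between eye0 and hook2 below 0.011 m or horizontal distance between eye0 and hook3 below 0.011 m) and height (world z) of each of eye0, eye1, eye2, eye3 below 0.0255 m and angle between each of eye0, eye1, eye2, eye3's own z axis and vertical below 0.15 rad and (horizontal distance between eye1 and hook0 below 0.011 m or horizontal distance between eye1 and hook1 below 0.011 m or horizontal distance between eye1 and hook2 below 0.011 m or horizontal distance between eye1 and hook3 below 0.011 m) and (horizontal distance between eye2 and hook0 below 0.011 m or horizontal distance between eye2 and hook1 below 0.011 m or horizontal distance between eye2 and hook2 below 0.011 m or horizontal distance between eye2 and hook3 below 0.011 m) and (horizontal distance between eye3 and hook0 below 0.011 m or horizontal distance between eye3 and hook1 below 0.011 m or horizontal distance between eye3 and hook2 below 0.011 m or horizontal distance between eye3 and hook3 below 0.011 m) and value of joint each of gate0, gate1, gate2, gate3 below 0.15 rad), for 0.3 s.
2. the smallest key alone is pressed down (value of joint key_small above 0.0045 m and value of joint each of key_mid, key_large below 0.0015 m), for 0.1 s.
3. the middle-sized key alone is pressed down (value of joint key_mid above 0.0045 m and value of joint each of key_small, key_large below 0.0015 m), for 0.1 s.
4. the largest key alone is pressed down (value of joint key_large above 0.0045 m and value of joint each of key_small, key_mid below 0.0015 m), for 0.1 s.
5. the smallest key alone is pressed down once more (all of step 2), for 0.1 s.
At the end, for the whole second after the job is handed in: Every scoop present has its eye round a hook's nose (eye centre within 11 mm of the nose axis and below 25.5 mm, so only one to a hook), is level within 0.15 rad; all gates are shut (below 0.15 rad) and all keys up (below 1.5 mm) (all of step 1 and value of joint each of key_small, key_mid, key_large below 0.0015 m); the robot touches nothing.
It fails at once if a bystander is shifted more than 4 cm (distance of any of bento, mold, paddle, spice from where it was at the start of the episode above 0.04 m).
It fails at once if two keys are down at once (value of joint each of key_small, key_mid above 0.003 m or value of joint each of key_mid, key_large above 0.003 m or value of joint each of key_small, key_large above 0.003 m).
Of scoop0, scoop1, scoop2, scoop3 only 3 to 4 are there at a start; the rules pass over those that are not, and their reading is None.
At some moment in a run one of scoop0, scoop1, scoop2, scoop3 may be knocked a few centimetres aside while the robot is not near it.
It also fails if it takes over 210 s, if anything falls off the work surface, if the arm or the gripper's body presses on something with over 40 N, if the wrist force passes 120 N, or if a joint passes its speed limit or range.

## Robot

A 6-joint arm with a two-finger parallel gripper is mounted at the origin on the work surface. World frame = base frame: x ahead of the robot, y to its left, z up, the work surface at z = 0. Lengths are in m, angles in degrees, forces in N, time in s.
With the tool pointing down it reaches from about 0.25 to 0.725 m from the base axis. Payload 9.7 kg.
Tool frame: the origin (TCP) lies midway between the tips of the shut fingers; the grasp point (between the pads) lies 19 mm behind it; x points along the fingers, y is the direction in which the jaws open and shut, and the axes are right-handed (so a half turn about x gives the same grasp; the last joint's range is limited). The gripper opens to 85 mm and grips with 20 to 120 N. Pads are 22 mm wide; open, the fingers measure 114 mm over their backs; the gripper's body (76 mm by 85 mm) begins 54 mm behind the grasp point. The pads swing forward as they close: fully open they stand 13 mm farther back than shut.
Start: joints at [75.86, 4.979, 10.078, 95.1, 0, 90], TCP at [0.134, 0.533, 0.231] pointing down, gripper open.
Joint ranges: [-179.16, 179.16], [-48.56, 103.87], [-65.8, 70.77], [-126.05, 130.52], [-82.76, 87.17], [-180, 180]. Speed limits (degrees/s): [127.2, 127.2, 147.25, 180, 180, 180].

## Interface

Orientations are given as [roll, pitch, yaw] about the fixed x, y, z axes, in that order (R = Rz(yaw) Ry(pitch) Rx(roll)).
In Python, from workcell import bot, cams gives the robot as it stands.
- The arm moves only by the tool apply_moves, never from a script. Its argument "commands" is a list of rows, each a list of 5 numbers: the shift along the tool's x, y, z in m, then the turn about the tool's x in rad, then the opening, from -1 (shut) to 1 (fully open). In form: [[tx, ty, tz, roll, hand], ...]. A call has 1 to 12 rows; each row is the pose to reach, as a shift and turn from the pose measured when the call began, along the tool's axes at that moment; what a row does not reach only later rows make up. A row lasts 1/10 s, in which the tool goes at most 50 mm and 8.59 degrees, less where a joint would pass 70% of its speed; a pose out of reach is approached as far as the arm can. A call with a gripper value outside its range is refused whole. The fingers move at their own pace and stop on an object; "newtons" is the grip in N (left out, the last holds). Time passes only in rows, so rows that repeat a pose let the fingers close. It gives the time, the measured TCP pose, the force and the opening at its end, in the units of the state.
- bot.get_obs(): the state, without advancing time (a new reading comes with each control period).
- cams.camera(name): name is "scene" or "top" or "wrist"; returns a dict with "frame" (420x560x3 uint8, blue, green, red), "depth" (420x560 float32, m along the optical axis (not along the pixel's ray), 0 where there is no reading), "camera_matrix" (3x3 intrinsics, pixels), "D" ([k1, k2, p1, p2, k3] as OpenCV has them; the pictures are not rectified), "R" (3x3) and "t" (3): a world point X has camera coordinates R X + t; the wrist camera has in their place "mount" (4x4, takes a point from camera to tool coordinates, whose origin is the TCP and whose axes are the tool frame's). Camera axes: x right, y down, z forward; pixel columns grow to the right and rows downward; lengths in m; the calibration is good to about 2 mm. A picture is of the moment at which its call begins: read the wrist's pose just before it.
- bot.job_done(): hands the job in, once; it reports no verdict.
Trained networks look in the newest picture that a camera, given by its name, has taken for a name from the list of things; names that differ only in an ending like _2 or _b are one class to them, and where a whole thing is asked for, a point or a joint stands for the part that bears it (a point fixed in the world has none). Each returns a list of dicts, best first, with "confidence" (0 to 1); they miss things now and then, are a little off and sometimes report something else, mostly with a low value. They report only what shows in the picture. A call takes as long as a camera call. They do not tell look-alikes from the thing itself.
- cams.spot_in(name, camera): "rect" ([left, top, right, bottom] in pixels, round what is visible of it).
The state is a dict: "time": time; "q": joint angles; "qd": joint speeds; "joint_efforts": joint torques, N m; "ee_pos": TCP position; "tcp_rot": TCP orientation; "wrist_force": force on the tool from outside, world axes, zero at the start; "torque": the same for the moment, N m; "opening": finger opening in m.
Only numpy, scipy, OpenCV 4.12 (cv2) and the standard library are available. Lean on these libraries where they do the work, as an engineer would, in place of code of your own. Each camera call takes 0.05 s, during which the arm holds its last target. There are 200 camera calls.

## Working session

There is one attempt and no reset: what is moved stays moved. The work goes in short steps, Python scripts to look and compute and a tool call to move; the robot and the scene stay as the last step left them, time stands still between calls to the robot, and variables do not carry over. Pictures are saved under pics/ and viewed, about 12 in all and at most 16, crops included, and the job is handed in when it is done.

Besides the shell and the picture viewer there is one more tool, called after "Request:" as name(argument=value, ...), one argument or row to a line, values as JSON. apply_moves: Moves the arm, as the interface text tells. Its arguments: {"type":"object","properties":{"commands":{"type":"array"},"newtons":{"type":"number"}},"required":["commands"]}

```bash
ls; mkdir -p pics; cat > h.py <<'E'
import numpy as np, cv2
from workcell import bot, cams
from scipy.spatial.transform import Rotation as Ro
def toolT():
    o=bot.get_obs(); T=np.eye(4); T[:3,:3]=Ro.from_euler('xyz',o['tcp_rot'],degrees=True).as_matrix(); T[:3,3]=o['ee_pos']; return T
def snap(name):
    T=toolT(); c=cams.camera(name)
    if name=='wrist': c['c2w']=T@np.array(c['mount'])
    else:
        M=np.eye(4); M[:3,:3]=c['R']; M[:3,3]=np.ravel(c['t']); c['c2w']=np.linalg.inv(M)
    return c
def ray(c,uv):
    p=cv2.undistortPoints(np.array(uv,float).reshape(-1,1,2),np.array(c['camera_matrix']),np.array(c['D'])).reshape(-1,2)
    d=np.c_[p,np.ones(len(p))]@c['c2w'][:3,:3].T
    return c['c2w'][:3,3],d
def atz(c,uv,z):
    o,d=ray(c,uv); return o+d*((z-o[2])/d[:,2])[:,None]
def cloud(c):
    h,w=c['depth'].shape; v,u=np.mgrid[:h,:w]; uv=np.c_[u.ravel(),v.ravel()]
    o,d=ray(c,uv); P=o+d*c['depth'].reshape(-1,1); P[c['depth'].ravel()==0]=np.nan
    return P.reshape(h,w,3)
def proj(c,X):
    M=np.linalg.inv(c['c2w']); r,_=cv2.Rodrigues(M[:3,:3])
    return cv2.projectPoints(np.array(X,float).reshape(-1,1,3),r,M[:3,3],np.array(c['camera_matrix']),np.array(c['D']))[0].reshape(-1,2)
E
python3 - <<'E'
from h import *
print(bot.get_obs())
for n in ['top','scene']:
    c=snap(n); cv2.imwrite(f'pics/{n}0.png',cv2.resize(c['frame'],None,fx=1.4,fy=1.4)); print(n,c['c2w'][:3,3].round(3))
    P=cloud(c)
    for k in ['eye0','eye1','eye2','eye3','dock','hook0','pad','key_small_top','key_mid_top','key_large_top','bento','mold','paddle','spice']:
        for r in cams.spot_in(k,n):
            b=r['rect'];u,v=int((b[0]+b[2])/2),int((b[1]+b[3])/2); print(k,round(r['confidence'],2),np.round(b).astype(int),P[v,u].round(3))
E
```

```text
pics
{'time': 0.0, 'q': array([ 7.58577864e+01,  5.01121089e+00,  1.00326590e+01,  9.50994659e+01,
       -1.29939663e-03,  9.00005419e+01]), 'qd': array([-0.08635403, -0.00319399, -0.10988134, -0.04032791,  0.00634261,
       -0.00715273]), 'joint_efforts': array([-1.96406807e-03, -5.20378697e+01,  4.64809012e+01,  1.60213339e-02,
        1.70552255e-05,  9.15157017e-06]), 'ee_pos': array([0.13432899, 0.53309694, 0.23056593]), 'tcp_rot': array([ -89.04527843,   89.92197136, -103.18803298]), 'wrist_force': array([-0.18049365,  0.36942403,  0.12794464]), 'torque': array([-0.0007624 ,  0.00577052,  0.0392375 ]), 'opening': 0.08525183126767077}
top [0.284 0.047 1.475]
eye0 0.74 [220 270 241 312] [0.276 0.21  0.02 ]
eye0 0.69 [282 160 307 197] [ 0.64  -0.005 -0.002]
eye0 0.54 [339 159 373 190] [ 0.643 -0.21   0.023]
eye0 0.53 [292 218 320 253] [ 0.446 -0.034  0.02 ]
eye0 0.5 [351 281 389 298] [ 0.267 -0.237 -0.005]
eye0 0.49 [334 209 370 237] [ 0.481 -0.185  0.019]
eye1 0.74 [220 270 241 312] [0.276 0.21  0.02 ]
eye1 0.69 [282 160 307 197] [ 0.64  -0.005 -0.002]
eye1 0.54 [339 159 373 19
[... 2729 characters left out ...]
268 0.008]
hook0 0.67 [118 318 134 331] [ 0.525 -0.352  0.045]
pad 0.65 [ 89 292 169 370] [ 0.536 -0.355  0.033]
key_small_top 0.65 [108 303 117 311] [ 0.469 -0.353  0.044]
key_mid_top 0.68 [117 315 131 330] [ 0.518 -0.351  0.043]
key_mid_top 0.4 [246 181 265 200] [0.388 0.109 0.004]
key_large_top 0.76 [131 332 153 350] [ 0.578 -0.345  0.041]
key_large_top 0.43 [317 153 384 248] [0.592 0.268 0.008]
bento 0.72 [342 256 401 320] [0.808 0.081 0.046]
bento 0.29 [172 376 197 411] [ 0.731 -0.34   0.077]
mold 0.86 [246 180 268 200] [0.39  0.111 0.009]
paddle 0.65 [356 133 415 173] [0.536 0.488 0.01 ]
spice 0.74 [315 155 386 245] [0.592 0.268 0.008]
spice 0.7 [171 379 195 411] [ 0.731 -0.342  0.075]
```

View pics/scene0.png

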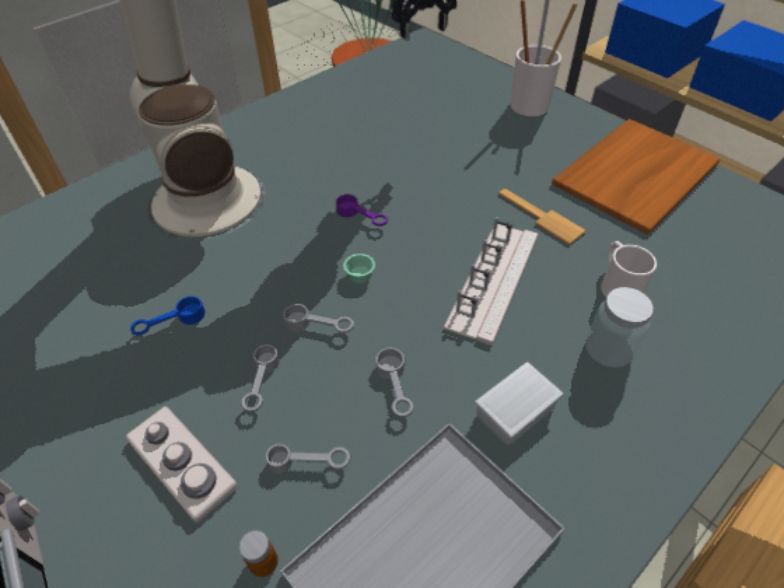

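```bash
python3 - <<'E'
import cv2
f=cv2.imread('pics/top0.png'); 
cv2.imwrite('pics/topc.png',cv2.resize(f[int(105*1.4):int(335*1.4),int(130*1.4):int(425*1.4)],(800,624))[:600])
E
```

```text
(no output)
```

View pics/topc.png

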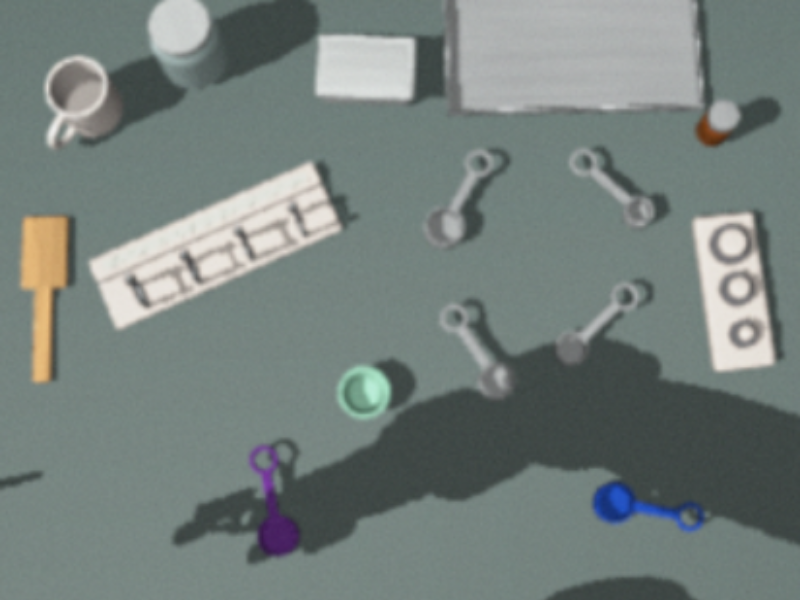

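Four grey steel scoops are present. In the scene picture their eyes are at about (343,325), (252,402), (402,407) and (339,458). The purple one (362,210) and the blue one (165,317) are look-alikes. Key order from near to far is small, mid, large. The dock stands at about +20° yaw. I'll set up a move planner and look from the wrist.

```bash
cat >> h.py <<'E'
def ang(T): return np.degrees(np.arctan2(T[1,1],T[0,1]))
def plan(p,a=None):
    "tool-frame shift and roll to bring TCP to p with tool y at world angle a (deg, mod 180)"
    T=toolT(); d=T[:3,:3].T@(np.array(p)-T[:3,3]); a0=ang(T)
    t=0 if a is None else (a0-a+90)%180-90
    q6=bot.get_obs()['q'][5]
    print('shift',d.round(4),'roll',round(np.radians(t),3),'q6',q6.round(1),'a0',round(a0,1))
E
python3 - <<'E'
from h import *
c=snap('wrist'); print(np.array(c['mount']).round(3), np.array(c['camera_matrix']).round(0)[0], c['c2w'][:3,3]-toolT()[:3,3])
plan((0.50,-0.10,0.33),0); plan((0.50,-0.10,0.33),90)
E
```

```text
[[-0.    -0.311  0.951 -0.144]
 [ 1.     0.001  0.001 -0.001]
 [-0.001  0.951  0.311 -0.079]
 [ 0.     0.     0.     1.   ]] [347.   0. 275.] [-0.07674045  0.01847337  0.14360827]
shift [-0.0987 -0.5248  0.5093] roll 1.324 q6 90.0 a0 75.9
shift [-0.0987 -0.5248  0.5093] roll -0.247 q6 90.0 a0 75.9
```

Request:
apply_moves(
  commands=[
    [0.01,-0.545,0.43,-0.247,1],
    [0.01,-0.545,0.43,-0.247,1],
    [0.01,-0.545,0.43,-0.247,1],
    [0.01,-0.545,0.43,-0.247,1],
    [0.01,-0.545,0.43,-0.247,1],
    [0.01,-0.545,0.43,-0.247,1],
    [0.01,-0.545,0.43,-0.247,1],
    [0.01,-0.545,0.43,-0.247,1],
    [0.01,-0.545,0.43,-0.247,1],
    [0.01,-0.545,0.43,-0.247,1],
    [0.01,-0.545,0.43,-0.247,1],
    [0.01,-0.545,0.43,-0.247,1],
  ],
)

```text
time: 2.75
ee_pos: [0.38, -0.0164, 0.223]
tcp_rot: [2.4, 89.9, 2.4]
wrist_force: [0.8, 0.6, 0.5]
opening: 0.0855
```

Request:
apply_moves(
  commands=[
    [0,0,0,0,1],
    [0,0,0,0,1],
    [0,0,0,0,1],
    [0,0,0,0,1],
  ],
)

```text
time: 3.15
ee_pos: [0.3797, -0.0152, 0.2232]
tcp_rot: [6.0, 89.9, 6.2]
wrist_force: [0.2, -0.5, -0.4]
opening: 0.0853
```

```bash
python3 - <<'E'
from h import *
o=bot.get_obs(); print(o['time'],o['ee_pos'],o['tcp_rot'],o['q'].round(1))
c=snap('wrist'); cv2.imwrite('pics/w1.png',cv2.resize(c['frame'],None,fx=1.4,fy=1.4))
P=cloud(c)
m=(P[...,2]>0.012)&(P[...,2]<0.034)
hsv=cv2.cvtColor(c['frame'],cv2.COLOR_BGR2HSV)
print(np.nanmedian(P[300:400:20,::40,2]))
for r in cams.spot_in('eye0','wrist'):
    print(round(r['confidence'],2),np.round(r['rect']).astype(int))
n,l,s,ce=cv2.connectedComponentsWithStats(m.astype('uint8'))
for i in range(1,n):
    if s[i,4]>250: print(i,s[i],np.nanmean(P[l==i],0).round(3),hsv[l==i].mean(0).round(0))
E
```

```text
3.15 [ 0.3797467  -0.01516609  0.22320046] [ 6.04861044 89.89828826  6.17910513] [ -2.3 -18.3 -11.9  96.3   0.   -2.4]
0.008954822843173033
0.88 [264 332 304 388]
0.85 [212 190 296 293]
0.81 [ 88 223 177 310]
0.81 [474  14 536 154]
0.74 [384 284 558 367]
1 [ 477   15   56  138 2543] [0.276 0.208 0.023] [139. 131. 106.]
2 [   0   34  121   61 2098] [ 0.265 -0.219  0.023] [110. 185. 146.]
3 [ 359  181   58   55 1497] [0.412 0.104 0.026] [ 74.  62. 163.]
4 [ 214  192   82  102 1582] [ 0.45  -0.037  0.024] [ 60.   4. 144.]
5 [   0  215   50  139 3387] [ 0.517 -0.326  0.022] [ 34.  18. 149.]
6 [  89  226   86   81 1527] [ 0.477 -0.174  0.024] [ 60.   4. 142.]
7 [521 308  22  47 386] [0.577 0.311 0.019] [ 31.  11. 138.]
11 [261 337  45  50 924] [ 0.61  -0.005  0.022] [ 55.   3. 122.]
```

View pics/w1.png

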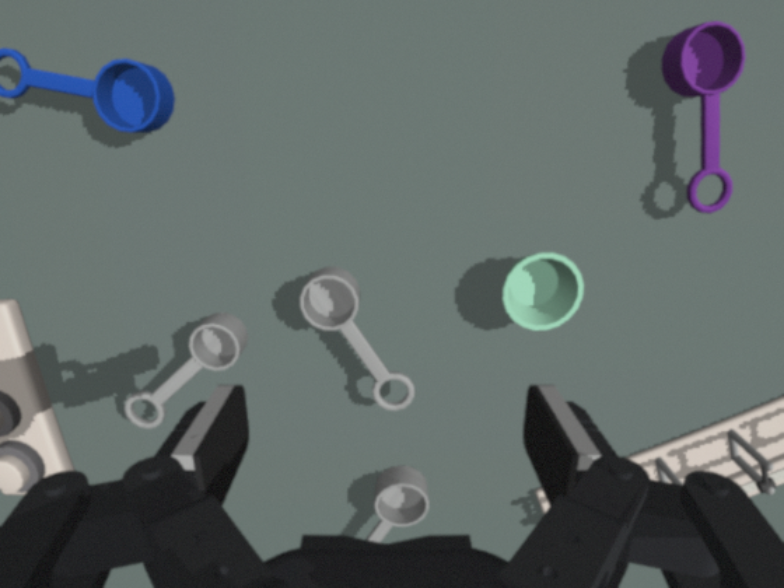

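The view shows three grey scoops with eyes at (144,410), (394,391) and one hidden behind the gripper (cup at 402,500); the blue and purple ones are to be left. I'll fit the scoop template to the depth cloud.

```bash
cat >> h.py <<'E'
from scipy.optimize import minimize
from scipy.spatial import cKDTree
def model(r):
    t=np.linspace(0,2*np.pi,80,endpoint=False); e=np.c_[np.cos(t),np.sin(t)]
    pts=[e*k for k in (.0122,.0142,.0163)]
    x=np.arange(-.066,-.017,.0015); pts+=[np.c_[x,np.full_like(x,y)] for y in (-.005,-.0025,0,.0025,.005)]
    pts+=[e*(r-.001)+[-.09,0]]
    return np.vstack(pts)
def fit(P2,eye,yaw,r):
    M=model(r); k=cKDTree(P2)
    def f(p):
        c,s=np.cos(p[2]),np.sin(p[2]); W=M@np.array([[c,s],[-s,c]])+p[:2]
        a=np.minimum(k.query(W)[0],.006); b=np.minimum(cKDTree(W).query(P2)[0],.006)
        return 1e6*((a**2).mean()+(b**2).mean())
    q=minimize(f,[*eye,yaw],method='Nelder-Mead',options=dict(initial_simplex=np.array([*eye,yaw])+np.array([[0,0,0],[.008,0,0],[0,.008,0],[0,0,.15]])))
    return q.x,q.fun
def scoops(c,minpix=400):
    P=cloud(c); hsv=cv2.cvtColor(c['frame'],cv2.COLOR_BGR2HSV)
    m=(P[...,2]>0.016)&(P[...,2]<0.032)
    n,l,s,_=cv2.connectedComponentsWithStats(m.astype('uint8')); out=[]
    for i in range(1,n):
        if s[i,4]<minpix: continue
        b=s[i]; Q=P[l==i]; H=hsv[l==i]
        X=Q[:,:2]; mu=X.mean(0); ext=np.linalg.norm(np.ptp(X,axis=0))
        if H[:,1].mean()>40 or not .07<ext<.18: continue
        X=X[Q[:,2]>.0205]; best=None
        w=np.linalg.svd(X-mu,full_matrices=False)[2][0]
        for sg in (1,-1):
            y=np.arctan2(sg*w[1],sg*w[0]); 
            for r in (.018,.02,.022,.024):
                x,fn=fit(X,mu+sg*w*.055,y,r)
                if best is None or fn<best[1]: best=(x,fn,r)
        x,fn,r=best; g=x[:2]-.045*np.array([np.cos(x[2]),np.sin(x[2])])
        print('eye',x[:2].round(4),'yaw',np.degrees(x[2]).round(1)%360,'r',r,'cost',round(fn,2),'grip',g.round(4),'z',np.median(Q[:,2]).round(4),'box',b[:4])
        out.append((x,r,g))
    return out
E
python3 - <<'E'
from h import *
for n in ('wrist','top','scene'): print(n); scoops(snap(n),100 if n!='wrist' else 400)
plan((0.47,0.20,0.25),110)
E
```

```text
wrist
eye [ 0.4934 -0.0095] yaw 32.4 r 0.022 cost 1.2 grip [ 0.4554 -0.0335] z 0.025 box [214 193  82 100]
eye [ 0.5452 -0.3259] yaw 7.2 r 0.018 cost 17.19 grip [ 0.5005 -0.3316] z 0.0211 box [  0 216  47 127]
eye [ 0.5135 -0.2152] yaw 311.3 r 0.02 cost 1.31 grip [ 0.4838 -0.1814] z 0.025 box [ 89 228  85  79]
eye [ 0.594  -0.0016] yaw 155.4 r 0.018 cost 29.74 grip [ 0.6349 -0.0204] z 0.0248 box [261 340  45  47]
top
eye [ 0.6776 -0.0445] yaw 330.3 r 0.024 cost 7.32 grip [ 0.6385 -0.0222] z 0.0228 box [287 160  24  29]
eye [ 0.6761 -0.1732] yaw 45.9 r 0.018 cost 4.85 grip [ 0.6448 -0.2056] z 0.0225 box [340 160  31  29]
scene
eye [0.2477 0.7567] yaw 217.4 r 0.024 cost 24.89 grip [0.2835 0.784 ] z 0.0243 box [365  68  28  13]
eye [ 0.494 -0.01 ] yaw 32.7 r 0.022 cost 2.86 grip [ 0.4561 -0.0343] z 0.0239 box [203 217  50  21]
eye [0.801  0.2621] yaw 188.5 r 0.024 cost 24.83 grip [0.8455 0.2687] z 0.0238 box [420 237  35  23]
eye [ 0.5141 -0.2168] yaw 311.3 r 0.02 cost 2.5 grip [ 0.4844 -0.1829] z 0.024 box [172 246  27  49]
eye [ 0.6834 -0.0465] yaw 330.4 r 0.024 cost 2.25 grip [ 0.6443 -0.0242] z 0.0242 box [269 248  27  50]
eye [0.851  0.0901] yaw 66.2 r 0.024 cost 37.63 grip [0.8329 0.0489] z 0.0242 box [340 287  58  29]
eye [ 0.7831 -0.0102] yaw 61.5 r 0.024 cost 39.08 grip [ 0.7616 -0.0498] z 0.0176 box [273 303  79  43]
eye [ 0.6811 -0.1746] yaw 46.0 r 0.018 cost 2.3 grip [ 0.6498 -0.207 ] z 0.0239 box [190 318  60  18]
eye [ 0.7618 -0.3138] yaw 281.3 r 0.024 cost 37.3 grip [ 0.753  -0.2697] z 0.0187 box [200 346  72  74]
eye [ 0.9536 -0.0219] yaw 114.5 r 0.024 cost 28.8 grip [ 0.9722 -0.0628] z 0.0185 box [365 365  38  55]
shift [-0.0267  0.2155  0.0905] roll -0.347 q6 -2.5 a0 90.1
```

Request:
apply_moves(
  commands=[
    [-0.05,0.275,0.17,-0.347,1],
    [-0.05,0.275,0.17,-0.347,1],
    [-0.05,0.275,0.17,-0.347,1],
    [-0.05,0.275,0.17,-0.347,1],
    [-0.05,0.275,0.17,-0.347,1],
    [-0.05,0.275,0.17,-0.347,1],
    [-0.05,0.275,0.17,-0.347,1],
    [-0.05,0.275,0.17,-0.347,1],
    [-0.05,0.275,0.17,-0.347,1],
    [-0.05,0.275,0.17,-0.347,1],
    [-0.05,0.275,0.17,-0.347,1],
  ],
)

```text
time: 4.5
ee_pos: [0.549, 0.2588, 0.274]
tcp_rot: [-13.5, 89.9, 6.5]
wrist_force: [0.3, 0.4, 0.3]
opening: 0.0854
```

```bash
python3 - <<'E'
from h import *
o=bot.get_obs(); print(o['time'],o['ee_pos'],o['tcp_rot'],o['qd'].round(1))
c=snap('wrist'); cv2.imwrite('pics/w2.png',cv2.resize(c['frame'],None,fx=1.4,fy=1.4))
P=cloud(c); X=P[...,:2]
m=(P[...,2]>0.035)&(P[...,2]<0.075)&(abs(X[...,0]-.58)<.15)&(abs(X[...,1]-.27)<.22)
n,l,s,_=cv2.connectedComponentsWithStats(m.astype('uint8'))
for i in range(1,n):
    if s[i,4]>15:
        Q=P[l==i]; print(s[i],Q.mean(0).round(3),Q.min(0).round(3),Q.max(0).round(3))
m=(P[...,2]>0.004)&(P[...,2]<0.0175)&(abs(X[...,0]-.6)<.15)&(abs(X[...,1]-.27)<.22)
print(cv2.minAreaRect(X[m].astype(np.float32)*1000))
m=(P[...,2]>0.011)&(P[...,2]<0.0175)&(abs(X[...,0]-.6)<.15)&(abs(X[...,1]-.27)<.22)
print(cv2.minAreaRect(X[m].astype(np.float32)*1000))
E
```

```text
4.5 [0.54899006 0.25875861 0.27397707] [-13.46866147  89.86815566   6.45798017] [-0.3 -0.1  0.1 -0.1 -0.   0. ]
[366 176  15  37 302] [0.534 0.366 0.055] [0.516 0.357 0.035] [0.551 0.378 0.065]
[305 179  12  37 244] [0.561 0.302 0.056] [0.543 0.293 0.036] [0.577 0.314 0.064]
[242 182  12  37 254] [0.588 0.239 0.056] [0.571 0.229 0.036] [0.604 0.25  0.064]
[177 185  16  37 290] [0.615 0.174 0.055] [0.598 0.165 0.035] [0.633 0.185 0.065]
[375 338  14  30 211] [0.72  0.466 0.061] [0.711 0.457 0.035] [0.73  0.473 0.075]
((599.976318359375, 271.01385498046875), (437.8356628417969, 299.8651123046875), 89.96632385253906)
((649.673828125, 353.19384765625), (249.72470092773438, 392.51031494140625), 23.075965881347656)
```

View pics/w2.png

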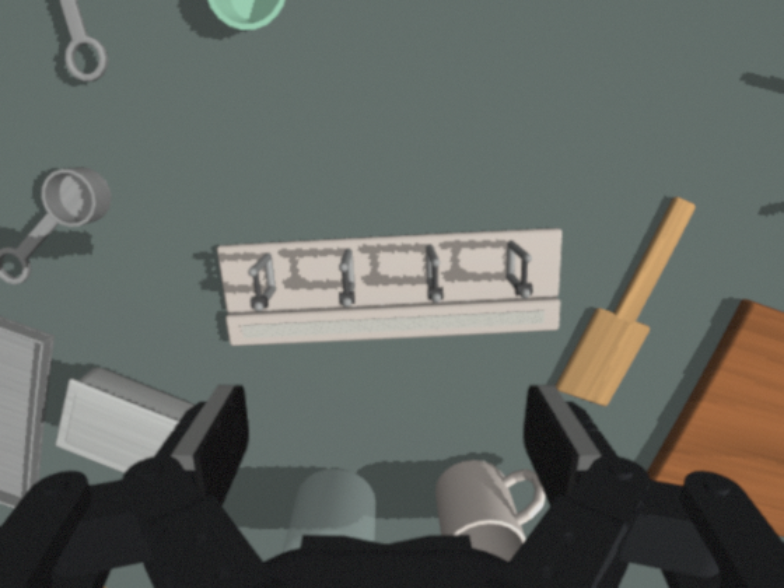

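```bash
cat >> h.py <<'E'
def dockfit(c):
    P=cloud(c); X=P[...,:2]
    m=(P[...,2]>0.035)&(P[...,2]<0.07)&(abs(X[...,0]-.575)<.075)&(abs(X[...,1]-.27)<.13)
    n,l,s,_=cv2.connectedComponentsWithStats(m.astype('uint8'))
    H=[P[l==i] for i in range(1,n) if s[i,4]>100]; H.sort(key=lambda q:-q[:,1].mean())
    C=np.array([q.mean(0)[:2] for q in H]); d=np.linalg.svd(C-C.mean(0))[2][0]; d*=np.sign(d[1])
    yaw=np.arctan2(-d[0],d[1]); ex=np.array([d[1],-d[0]]); out=[]
    for q in H:
        a=q[:,:2]@ex; b=q[:,:2]@d; lo,hi=np.percentile(a,[1,99]); bl,bh=np.percentile(b,[2,98])
        print('x',lo.round(4),'len',(hi-lo).round(4),'y',((bl+bh)/2).round(4),'w',(bh-bl).round(4),'top',np.percentile(q[:,2],98).round(4))
        out.append((( (lo+hi)/2-.01475),(bl+bh)/2))
    return np.degrees(yaw),np.array(out),ex,d,H
E
python3 - <<'E'
from h import *
c=snap('wrist'); yaw,o,ex,d,H=dockfit(c)
print(yaw,o.round(4),np.diff(o[:,1]))
cx=o[:,0].mean(); cy=(o[:,1]+np.array([-1,-.3333,.3333,1])*.105).mean()
for i in range(4):
    print('hook',i,(cx*ex+(cy+(1.5-i)*.07)*d).round(4))
cv2.imwrite('pics/w2c.png',cv2.resize(c['frame'][150:260,145:415],None,fx=2.9,fy=2.9,interpolation=2))
p=proj(c,[[*(cx*ex+(cy+(1.5-i)*.07)*d),z] for i in range(4) for z in (.062,.008)]); print(p.round(1).tolist())
E
```

```text
x 0.6158 len 0.0352 y 0.1297 w 0.0118 top 0.0629
x 0.6159 len 0.035 y 0.0601 w 0.011 top 0.0638
x 0.6161 len 0.0349 y -0.0096 w 0.0115 top 0.0635
x 0.616 len 0.0351 y -0.0798 w 0.0115 top 0.0632
22.939958536633668 [[ 0.6187  0.1297]
 [ 0.6186  0.0601]
 [ 0.6189 -0.0096]
 [ 0.6188 -0.0798]] [-0.06956067 -0.06967874 -0.07022569]
hook 0 [0.5191 0.361 ]
hook 1 [0.5464 0.2965]
hook 2 [0.5737 0.2321]
hook 3 [0.6009 0.1676]
[[376.8, 183.4], [364.4, 172.7], [310.8, 186.5], [306.5, 175.5], [244.7, 189.8], [248.5, 178.4], [179.5, 193.2], [191.2, 181.4]]
```

View pics/w2c.png

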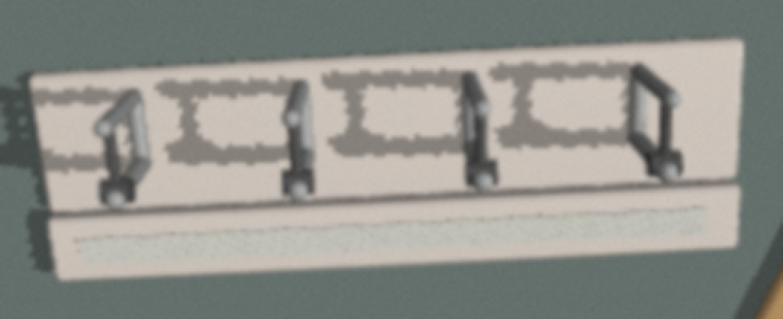

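The hook noses as projected match the crop to about 1 px. Next I'll hover over the first scoop (the 44 mm cup).

```bash
python3 - <<'E'
from h import *
plan((.4554,-.0335,.10),122.4)
E
```

```text
shift [ 0.1737 -0.2428 -0.1882] roll -0.218 q6 5.3 a0 109.9
```

Request:
apply_moves(
  commands=[
    [0.1737,-0.2428,-0.1882,-0.218,1],
    [0.1737,-0.2428,-0.1882,-0.218,1],
    [0.1737,-0.2428,-0.1882,-0.218,1],
    [0.1737,-0.2428,-0.1882,-0.218,1],
    [0.1737,-0.2428,-0.1882,-0.218,1],
    [0.1737,-0.2428,-0.1882,-0.218,1],
    [0.1737,-0.2428,-0.1882,-0.218,1],
    [0.1737,-0.2428,-0.1882,-0.218,1],
    [0.1737,-0.2428,-0.1882,-0.218,1],
    [0.1737,-0.2428,-0.1882,-0.218,1],
    [0.1737,-0.2428,-0.1882,-0.218,1],
  ],
)

```text
time: 5.7
ee_pos: [0.4561, -0.0327, 0.101]
tcp_rot: [-26.7, 89.8, 5.8]
wrist_force: [-0.6, 0.0, 0.6]
opening: 0.0852
```

```bash
python3 - <<'E'
from h import *
print(toolT()[:3,3])
c=snap('wrist'); cv2.imwrite('pics/w3.png',c['frame']); scoops(c)
plan((.4554,-.0335,.005),122.4)
E
```

```text
[ 0.45609294 -0.03272692  0.10096362]
eye [ 0.5134 -0.2142] yaw 312.0 r 0.02 cost 7.1 grip [ 0.4833 -0.1807] z 0.0251 box [  0  94 160  82]
eye [ 0.4934 -0.0098] yaw 32.7 r 0.02 cost 1.18 grip [ 0.4555 -0.0341] z 0.0251 box [241 118  70 182]
shift [ 0.0958 -0.0002 -0.0014] roll 0.002 q6 -36.6 a0 122.5
```

View pics/w3.png

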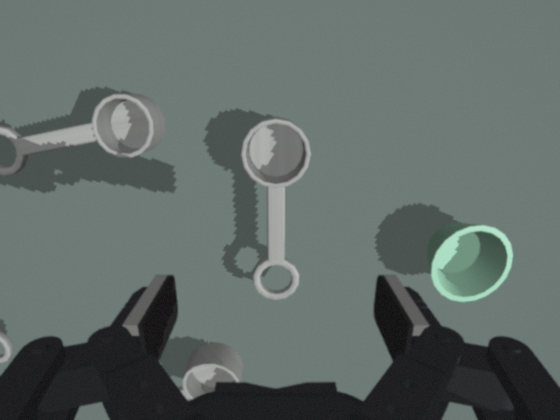

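The handle is centred between the fingers and the fit repeats to under 1 mm. Now grip.

Request:
apply_moves(
  commands=[
    [0.05,-0.0005,-0.0014,0,1],
    [0.09,-0.0005,-0.0014,0,1],
    [0.0958,-0.0005,-0.0014,0,1],
    [0.0958,-0.0005,-0.0014,0,-1],
    [0.0958,-0.0005,-0.0014,0,-1],
    [0.0958,-0.0005,-0.0014,0,-1],
    [0.0958,-0.0005,-0.0014,0,-1],
    [0.0958,-0.0005,-0.0014,0,-1],
    [0.0958,-0.0005,-0.0014,0,-1],
    [0.0958,-0.0005,-0.0014,0,-1],
    [0.0958,-0.0005,-0.0014,0,-1],
    [0.0958,-0.0005,-0.0014,0,-1],
  ],
  newtons=60,
)

```text
time: 6.95
ee_pos: [0.4562, -0.0338, 0.0058]
tcp_rot: [-27.4, 89.7, 5.1]
wrist_force: [0.9, 0.1, 5.6]
opening: 0.0104
```

Request:
apply_moves(
  commands=[
    [-0.04,0,0,0,-1],
    [-0.07,0,0,0,-1],
    [-0.085,0,0,0,-1],
    [-0.085,0,0,0,-1],
  ],
)

```text
time: 7.35
ee_pos: [0.4567, -0.0339, 0.0923]
tcp_rot: [-31.2, 89.5, 1.3]
wrist_force: [0.2, 0.6, -1.3]
opening: 0.0104
```

```bash
cat >> h.py <<'E'
def held(c,T,r=None):
    "fit held scoop in the tool frame: prints eye along -? in tool z,y and height"
    P=cloud(c); Q=P.reshape(-1,3); Q=(Q-T[:3,3])@T[:3,:3]
    # scoop plane near tool x ~ -0.022 (handle top); tool z = handle direction
    m=(Q[:,0]>-.030)&(Q[:,0]<-.010)&(abs(Q[:,1])<.05)&(Q[:,2]>-.09)&(Q[:,2]<.08)
    A=Q[m]; w=A[(abs(A[:,1])<.018)&(A[:,2]>.026)]
    print('npix',len(A),'eyeside',len(w))
    x2=np.c_[A[:,2],-A[:,1]]  # x along tool z, y = -tool y  (right-handed seen from above)
    x2=x2[(x2[:,0]<-.014)|(x2[:,0]>.014)]
    best=min((fit(x2,(.045,0),0,rr)+(rr,) for rr in (.018,.02,.022,.024)),key=lambda b:b[1])
    x,fn,rr=best; print('eye in tool: z',x[0].round(4),'y',(-x[1]).round(4),'yaw',np.degrees(x[2]).round(1),'cost',round(fn,2),'r',rr)
    e=x2[np.hypot(x2[:,0]-x[0],x2[:,1]-x[1])<.019]; 
    z=A[:,0]; print('toolx of eye',np.median(z[np.hypot(A[:,2]-x[0],-A[:,1]-x[1])<.018]).round(4),'cup rim',np.median(z[np.hypot(A[:,2]-x[0]+.09,-A[:,1]-x[1])<.03]).round(4))
    return x
E
python3 - <<'E'
from h import *
T=toolT(); c=snap('wrist'); cv2.imwrite('pics/w4.png',c['frame']); held(c,T)
ex=np.array([.9209,.3898])
plan((.4749,.3423,.09),112.9)
E
```

```text
npix 8879 eyeside 525
eye in tool: z 0.0438 y -0.0025 yaw 1.2 cost 17.26 r 0.02
toolx of eye -0.0187 cup rim -0.0202
shift [0.0008 0.3071 0.2181] roll 0.167 q6 -36.8 a0 122.5
```

View pics/w4.png

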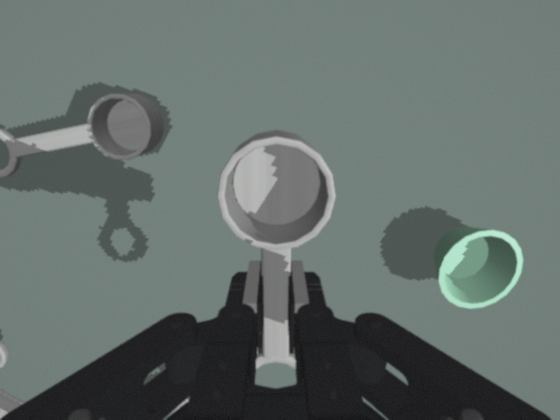

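Scoop held; the cup is centred at about (277,192) and the eye shows between the fingers at (276,372). Next: the cup centre in the tool frame.

```bash
cat >> h.py <<'E'
def cupfit(c,T,r=None):
    P=cloud(c); Q=((P.reshape(-1,3)-T[:3,3])@T[:3,:3]); 
    A=Q[(Q[:,0]>-.0235)&(Q[:,0]<-.0165)&(abs(Q[:,1])<.035)&(Q[:,2]>-.08)&(Q[:,2]<-.022)]
    (z,y),rad=cv2.minEnclosingCircle((A[A[:,2]<-.026][:,[2,1]]*1000).astype(np.float32))
    E=Q[(Q[:,0]>-.0235)&(Q[:,0]<-.0145)&(abs(Q[:,1])<.02)&(Q[:,2]>.024)&(Q[:,2]<.07)]
    print('cup z,y mm',round(z,1),round(y,1),'rad',round(rad,1),'-> eye z',round(z+90,1),'height',A[:,0].mean().round(4))
    yaw=0
    if len(E)>50: print('eye px',len(E),'z range',np.percentile(E[:,2],[2,98]).round(4),'y',np.percentile(E[:,1],[2,98]).round(4))
E
python3 - <<'E'
from h import *
T=toolT(); c=snap('wrist'); cupfit(c,T)
print(T.round(4))
E
```

```text
cup z,y mm -45.6 -0.6 rad 22.0 -> eye z 44.4 height -0.0204
eye px 611 z range [0.0242 0.0351] y [-0.0092  0.0075]
[[ 6.100e-03 -5.372e-01  8.434e-01  4.560e-01]
 [ 4.000e-04  8.434e-01  5.372e-01 -3.390e-02]
 [-1.000e+00 -2.900e-03  5.300e-03  9.060e-02]
 [ 0.000e+00  0.000e+00  0.000e+00  1.000e+00]]
```

Request:
apply_moves(
  commands=[
    [0,0.307,0.2185,0.167,-1],
    [0,0.307,0.2185,0.167,-1],
    [0,0.307,0.2185,0.167,-1],
    [0,0.307,0.2185,0.167,-1],
    [0,0.307,0.2185,0.167,-1],
    [0,0.307,0.2185,0.167,-1],
    [0,0.307,0.2185,0.167,-1],
    [0,0.307,0.2185,0.167,-1],
    [0,0.307,0.2185,0.167,-1],
    [0,0.307,0.2185,0.167,-1],
    [0,0.307,0.2185,0.167,-1],
    [0,0.307,0.2185,0.167,-1],
  ],
)

```text
time: 8.65
ee_pos: [0.4747, 0.3413, 0.0894]
tcp_rot: [-22.5, 89.8, 0.3]
wrist_force: [-0.1, -0.3, -1.3]
opening: 0.0103
```

```bash
python3 - <<'E'
from h import *
T=toolT(); print(T[:3,3]); c=snap('wrist'); cupfit(c,T); cv2.imwrite('pics/w5.png',c['frame'])
plan((.4754,.3425,.09),112.9)
plan((.4754,.3425,.005),112.9)
E
```

```text
[0.47469667 0.34126808 0.08937857]
cup z,y mm -45.3 -0.6 rad 22.0 -> eye z 44.7 height -0.0203
eye px 624 z range [0.0243 0.0351] y [-0.0092  0.0075]
shift [-0.0003  0.0008  0.001 ] roll -0.001 q6 12.9 a0 112.8
shift [0.0847 0.0009 0.0006] roll -0.001 q6 12.9 a0 112.8
```

View pics/w5.png

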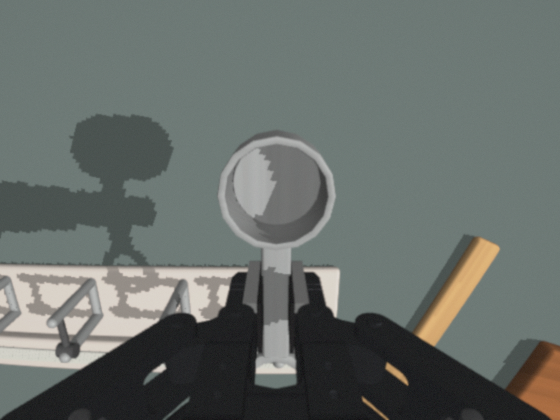

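Request:
apply_moves(
  commands=[
    [0,0.0014,0.0008,0,-1],
    [0.012,0.0014,0.0008,0,-1],
    [0.024,0.0014,0.0008,0,-1],
    [0.036,0.0014,0.0008,0,-1],
    [0.048,0.0014,0.0008,0,-1],
    [0.06,0.0014,0.0008,0,-1],
    [0.072,0.0014,0.0008,0,-1],
    [0.08,0.0014,0.0008,0,-1],
    [0.084,0.0014,0.0008,0,-1],
    [0.084,0.0014,0.0008,0,-1],
  ],
)

```text
time: 9.7
ee_pos: [0.4751, 0.3428, 0.0056]
tcp_rot: [-23.9, 89.8, -1.0]
wrist_force: [-2.9, -1.9, 4.2]
opening: 0.0102
```

```bash
python3 - <<'E'
from h import *
T=toolT(); print(T[:3,3]); c=snap('wrist'); cupfit(c,T); cv2.imwrite('pics/w6.png',c['frame'])
s=snap('scene'); P=cloud(s); X=P[...,:2]
h=np.array([.5191,.3610]); ex=np.array([.9209,.3898]); d=np.array([-.3898,.9209])
a=(X-h)@ex; b=(X-h)@d; m=(a>-.02)&(a<.04)&(abs(b)<.02)&(P[...,2]>.03)
Q=np.c_[a[m],P[...,2][m]]; print(len(Q),Q.min(0),Q.max(0)); print('gate-zone', [((Q[:,0]>lo)&(Q[:,0]<lo+.005)&(Q[:,1]>.042)).sum() for lo in np.arange(-.005,.035,.005)])
u=proj(s,[[*h,.04]])[0].astype(int); cv2.imwrite('pics/s1.png',cv2.resize(s['frame'][u[1]-35:u[1]+60,u[0]-90:u[0]+40],None,fx=5,fy=5,interpolation=2))
E
```

```text
[0.47510036 0.34280884 0.0055778 ]
cup z,y mm -45.4 -0.7 rad 22.0 -> eye z 44.6 height -0.0211
eye px 745 z range [0.0244 0.0469] y [-0.0091  0.0072]
426 [-0.0198919   0.03137229] [0.03098139 0.47647388]
gate-zone [np.int64(48), np.int64(45), np.int64(34), np.int64(2), np.int64(5), np.int64(9), np.int64(12), np.int64(3)]
```

View pics/s1.png

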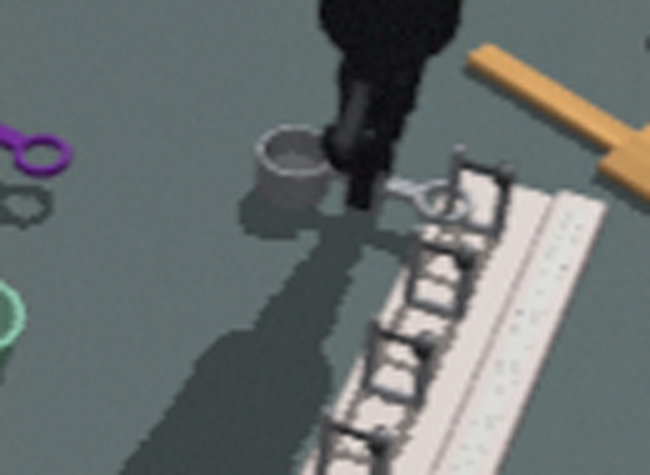

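The ring is round the hook 0 nose with the gate closed above it. Release, rise, and go on to the next scoop (40 mm cup).

Request:
apply_moves(
  commands=[
    [0,0,0,0,0],
    [0,0,0,0,0],
    [0,0,0,0,0],
    [0,0,0,0,0],
    [-0.03,0,0,0,0],
    [-0.08,0,0,0,0],
    [-0.13,0,0,0,0],
    [-0.13,0,0,0,0],
    [-0.13,0,0,0,0],
  ],
)

```text
time: 10.7
ee_pos: [0.4754, 0.3434, 0.1373]
tcp_rot: [-6.0, 89.6, 16.9]
wrist_force: [0.0, 0.2, -0.7]
opening: 0.0427
```

```bash
python3 - <<'E'
from h import *
c=snap('scene'); scoops(c,100)
plan((.4838,-.1814,.11),41.3)
E
```

```text
eye [0.3086 0.8056] yaw 40.1 r 0.024 cost 25.21 grip [0.2742 0.7766] z 0.0235 box [365  67  28  13]
eye [0.5161 0.3577] yaw 22.2 r 0.022 cost 6.37 grip [0.4745 0.3407] z 0.024 box [315 151  42  20]
eye [0.804  0.2603] yaw 192.7 r 0.024 cost 24.03 grip [0.8479 0.2702] z 0.0238 box [419 237  36  23]
eye [ 0.5141 -0.2167] yaw 311.3 r 0.02 cost 2.31 grip [ 0.4844 -0.1829] z 0.0241 box [172 246  27  49]
eye [ 0.6833 -0.0467] yaw 330.1 r 0.024 cost 2.13 grip [ 0.6443 -0.0243] z 0.0243 box [269 248  27  50]
eye [0.7688 0.0213] yaw 193.5 r 0.022 cost 34.79 grip [0.8125 0.0318] z 0.0246 box [340 287  58  30]
eye [ 0.6815 -0.1749] yaw 45.7 r 0.018 cost 2.2 grip [ 0.65   -0.2071] z 0.0239 box [190 318  60  18]
shift [ 0.0255 -0.4867 -0.1953] roll 1.249 q6 13.1 a0 112.9
```

Request:
apply_moves(
  commands=[
    [0.0255,-0.4867,-0.1953,1.249,1],
    [0.0255,-0.4867,-0.1953,1.249,1],
    [0.0255,-0.4867,-0.1953,1.249,1],
    [0.0255,-0.4867,-0.1953,1.249,1],
    [0.0255,-0.4867,-0.1953,1.249,1],
    [0.0255,-0.4867,-0.1953,1.249,1],
    [0.0255,-0.4867,-0.1953,1.249,1],
    [0.0255,-0.4867,-0.1953,1.249,1],
    [0.0255,-0.4867,-0.1953,1.249,1],
    [0.0255,-0.4867,-0.1953,1.249,1],
    [0.0255,-0.4867,-0.1953,1.249,1],
    [0.0255,-0.4867,-0.1953,1.249,1],
  ],
)

```text
time: 11.95
ee_pos: [0.4825, -0.1841, 0.1077]
tcp_rot: [106.6, 89.9, 57.6]
wrist_force: [0.5, 0.6, 0.1]
opening: 0.0853
```

```bash
python3 - <<'E'
from h import *
print(toolT()[:3,3])
for x,r,g in scoops(snap('wrist')): plan((*g,.005),np.degrees(x[2])+90)
E
```

```text
[ 0.48254824 -0.1841058   0.10768245]
eye [ 0.5137 -0.2156] yaw 311.5 r 0.02 cost 1.21 grip [ 0.4839 -0.1818] z 0.0251 box [249 120  61 175]
eye [ 0.4354 -0.3136] yaw 87.5 r 0.024 cost 20.23 grip [ 0.4335 -0.3586] z 0.0205 box [ 70 292  56  53]
eye [ 0.4991 -0.3293] yaw 190.3 r 0.024 cost 19.63 grip [ 0.5433 -0.3213] z 0.0209 box [159 332 108  63]
shift [0.103  0.0012 0.0004] roll -0.006 q6 28.1 a0 41.1
shift [ 0.1027 -0.153   0.1003] roll 0.761 q6 28.1 a0 41.1
shift [ 0.1029 -0.0458  0.1445] roll -1.033 q6 28.1 a0 41.1
```

Request:
apply_moves(
  commands=[
    [0.05,0.0015,0.0,-0.006,1],
    [0.095,0.0015,0.0,-0.006,1],
    [0.1027,0.0015,0.0,-0.006,1],
    [0.1027,0.0015,0.0,-0.006,-1],
    [0.1027,0.0015,0.0,-0.006,-1],
    [0.1027,0.0015,0.0,-0.006,-1],
    [0.1027,0.0015,0.0,-0.006,-1],
    [0.1027,0.0015,0.0,-0.006,-1],
    [0.1027,0.0015,0.0,-0.006,-1],
    [0.1027,0.0015,0.0,-0.006,-1],
    [0.1027,0.0015,0.0,-0.006,-1],
    [0.1027,0.0015,0.0,-0.006,-1],
  ],
)

```text
time: 13.2
ee_pos: [0.4846, -0.1818, 0.0062]
tcp_rot: [63.4, 89.9, 14.9]
wrist_force: [1.4, -1.2, 5.8]
opening: 0.0102
```

Request:
apply_moves(
  commands=[
    [-0.04,0,0,0,-1],
    [-0.08,0,0,0,-1],
    [-0.095,0,0,0,-1],
    [-0.095,0,0,0,-1],
  ],
)

```text
time: 13.6
ee_pos: [0.4855, -0.1823, 0.1033]
tcp_rot: [43.5, 89.7, -5.1]
wrist_force: [0.1, -0.3, -1.2]
opening: 0.0107
```

```bash
python3 - <<'E'
from h import *
T=toolT(); c=snap('wrist'); cupfit(c,T)
plan((.5027,.278,.10),112.9)
E
```

```text
cup z,y mm -44.9 -0.3 rad 20.1 -> eye z 45.1 height -0.0198
eye px 616 z range [0.0242 0.0356] y [-0.0085  0.0081]
shift [ 0.0015  0.318  -0.3328] roll -1.247 q6 27.9 a0 41.5
```

Request:
apply_moves(
  commands=[
    [0.0015,0.318,-0.333,-1.247,-1],
    [0.0015,0.318,-0.333,-1.247,-1],
    [0.0015,0.318,-0.333,-1.247,-1],
    [0.0015,0.318,-0.333,-1.247,-1],
    [0.0015,0.318,-0.333,-1.247,-1],
    [0.0015,0.318,-0.333,-1.247,-1],
    [0.0015,0.318,-0.333,-1.247,-1],
    [0.0015,0.318,-0.333,-1.247,-1],
    [0.0015,0.318,-0.333,-1.247,-1],
    [0.0015,0.318,-0.333,-1.247,-1],
    [0.0015,0.318,-0.333,-1.247,-1],
    [0.0015,0.318,-0.333,-1.247,-1],
  ],
)

```text
time: 14.85
ee_pos: [0.5019, 0.2772, 0.0983]
tcp_rot: [-73.9, 89.9, -51.0]
wrist_force: [-0.7, -1.1, -0.4]
opening: 0.0098
```

```bash
python3 - <<'E'
from h import *
T=toolT(); print(T[:3,3]); c=snap('wrist'); cupfit(c,T)
plan((.5021,.278,.005),112.9)
E
```

```text
[0.50185584 0.27719626 0.09830125]
cup z,y mm -45.6 -1.0 rad 20.3 -> eye z 44.4 height -0.0197
eye px 576 z range [0.0243 0.0349] y [-0.0092  0.0075]
shift [0.0938 0.0013 0.0003] roll -0.001 q6 6.1 a0 112.8
```

Request:
apply_moves(
  commands=[
    [0,0.0018,0.0006,0,-1],
    [0.012,0.0018,0.0006,0,-1],
    [0.024,0.0018,0.0006,0,-1],
    [0.036,0.0018,0.0006,0,-1],
    [0.048,0.0018,0.0006,0,-1],
    [0.06,0.0018,0.0006,0,-1],
    [0.072,0.0018,0.0006,0,-1],
    [0.084,0.0018,0.0006,0,-1],
    [0.09,0.0018,0.0006,0,-1],
    [0.0933,0.0018,0.0006,0,-1],
    [0.0933,0.0018,0.0006,0,-1],
  ],
)

```text
time: 16.0
ee_pos: [0.502, 0.2786, 0.0058]
tcp_rot: [-52.3, 89.9, -29.5]
wrist_force: [-3.3, -1.3, 6.2]
opening: 0.0102
```

Request:
apply_moves(
  commands=[
    [0,0,0,0,0],
    [0,0,0,0,0],
    [0,0,0,0,0],
    [0,0,0,0,0],
    [-0.03,0,0,0,0],
    [-0.08,0,0,0,0],
    [-0.13,0,0,0,0],
    [-0.13,0,0,0,0],
    [-0.13,0,0,0,0],
  ],
)

```text
time: 16.9
ee_pos: [0.5026, 0.2791, 0.1373]
tcp_rot: [-14.7, 89.8, 8.1]
wrist_force: [-1.2, -0.2, -0.1]
opening: 0.0423
```

```bash
python3 - <<'E'
from h import *
c=snap('scene'); scoops(c,100)
plan((.6428,-.0230,.12),60.3)
E
```

```text
eye [0.3093 0.8045] yaw 38.0 r 0.022 cost 25.31 grip [0.2738 0.7768] z 0.0236 box [365  66  28  14]
eye [0.5166 0.3576] yaw 22.0 r 0.022 cost 6.75 grip [0.4748 0.3407] z 0.0241 box [315 151  42  20]
eye [0.5426 0.2944] yaw 23.0 r 0.02 cost 5.54 grip [0.5012 0.2768] z 0.0237 box [306 167  44  20]Traceback (most recent call last):
  File "<stdin>", line 2, in <module>
  File "h.py", line 58, in scoops
    w=np.linalg.svd(X-mu,full_matrices=False)[2][0]
      ~~~~~~~~~~~~~~~~~~~~~~~~~~~~~~~~~~~~~~~~~~^^^
IndexError: index 0 is out of bounds for axis 0 with size 0
```

```bash
sed -i "s/X=X\[Q\[:,2\]>.0205\]; best=None/X=X[Q[:,2]>.0205]; best=None\n        if len(X)<50: continue/" h.py; python3 - <<'E'
from h import *
scoops(snap('scene'),100)
plan((.6433,-.0230,.12),60.3)
E
```

```text
eye [0.3081 0.8024] yaw 34.4 r 0.02 cost 26.74 grip [0.271  0.7771] z 0.0242 box [365  67  28  13]
eye [0.5163 0.3581] yaw 22.4 r 0.022 cost 6.71 grip [0.4747 0.3409] z 0.024 box [315 151  42  20]
eye [0.5425 0.2943] yaw 23.0 r 0.02 cost 5.08 grip [0.5011 0.2766] z 0.0237 box [306 167  44  20]
eye [0.8032 0.261 ] yaw 190.9 r 0.024 cost 24.5 grip [0.8474 0.2695] z 0.024 box [419 237  36  23]
eye [ 0.6833 -0.0469] yaw 330.1 r 0.024 cost 2.49 grip [ 0.6443 -0.0244] z 0.0243 box [269 248  27  50]
eye [0.7744 0.0212] yaw 194.4 r 0.018 cost 36.48 grip [0.818  0.0323] z 0.0236 box [340 287  58  30]
eye [ 0.6818 -0.1752] yaw 45.3 r 0.018 cost 2.24 grip [ 0.6502 -0.2072] z 0.0238 box [190 318  60  18]
shift [ 0.0152 -0.3329  0.0138] roll 0.917 q6 6.3 a0 112.8
```

Request:
apply_moves(
  commands=[
    [0.0152,-0.333,0.0138,0.917,1],
    [0.0152,-0.333,0.0138,0.917,1],
    [0.0152,-0.333,0.0138,0.917,1],
    [0.0152,-0.333,0.0138,0.917,1],
    [0.0152,-0.333,0.0138,0.917,1],
    [0.0152,-0.333,0.0138,0.917,1],
    [0.0152,-0.333,0.0138,0.917,1],
    [0.0152,-0.333,0.0138,0.917,1],
    [0.0152,-0.333,0.0138,0.917,1],
    [0.0152,-0.333,0.0138,0.917,1],
    [0.0152,-0.333,0.0138,0.917,1],
  ],
)

```text
time: 18.1
ee_pos: [0.643, -0.0219, 0.1198]
tcp_rot: [-73.3, 89.9, -102.9]
wrist_force: [0.4, 0.4, -0.6]
opening: 0.0853
```

```bash
python3 - <<'E'
from h import *
print(toolT()[:3,3])
for x,r,g in scoops(snap('wrist')): plan((*g,.005),np.degrees(x[2])+90)
E
```

```text
[ 0.64298123 -0.02186051  0.11982004]
eye [ 0.6829 -0.0461] yaw 330.1 r 0.022 cost 1.17 grip [ 0.6439 -0.0237] z 0.0252 box [240 117  70 172]
eye [0.7581 0.129 ] yaw 100.6 r 0.018 cost 24.11 grip [0.7664 0.0848] z 0.0245 box [417 244 128  58]
eye [ 0.6181 -0.2382] yaw 227.4 r 0.024 cost 8.0 grip [ 0.6486 -0.2051] z 0.0247 box [ 18 285  96  45]
shift [ 0.115  -0.001   0.0015] roll 0.005 q6 27.7 a0 60.4
shift [0.1149 0.1538 0.0544] roll 0.869 q6 27.7 a0 60.4
shift [ 0.1153 -0.1565  0.0952] roll -1.344 q6 27.7 a0 60.4
```

Request:
apply_moves(
  commands=[
    [0.05,-0.001,0.0012,0.005,1],
    [0.095,-0.001,0.0012,0.005,1],
    [0.1148,-0.001,0.0012,0.005,1],
    [0.1148,-0.001,0.0012,0.005,-1],
    [0.1148,-0.001,0.0012,0.005,-1],
    [0.1148,-0.001,0.0012,0.005,-1],
    [0.1148,-0.001,0.0012,0.005,-1],
    [0.1148,-0.001,0.0012,0.005,-1],
    [0.1148,-0.001,0.0012,0.005,-1],
    [0.1148,-0.001,0.0012,0.005,-1],
    [0.1148,-0.001,0.0012,0.005,-1],
    [0.1148,-0.001,0.0012,0.005,-1],
  ],
)

```text
time: 19.35
ee_pos: [0.6445, -0.0237, 0.0065]
tcp_rot: [-4.2, 89.8, -34.1]
wrist_force: [2.2, -0.6, 6.9]
opening: 0.0099
```

Request:
apply_moves(
  commands=[
    [-0.04,0,0,0,-1],
    [-0.08,0,0,0,-1],
    [-0.095,0,0,0,-1],
    [-0.095,0,0,0,-1],
  ],
)

```text
time: 19.75
ee_pos: [0.6455, -0.0235, 0.104]
tcp_rot: [14.7, 89.6, -15.2]
wrist_force: [-0.4, -0.7, -0.7]
opening: 0.0102
```

```bash
python3 - <<'E'
from h import *
T=toolT(); c=snap('wrist'); cupfit(c,T)
plan((.5295,.2134,.10),112.9); plan((.5567,.1489,.10),112.9)
E
```

```text
cup z,y mm -44.8 -0.5 rad 24.0 -> eye z 45.2 height -0.0197
eye px 617 z range [0.0244 0.0358] y [-0.0087  0.0078]
shift [ 0.0008  0.148  -0.2179] roll -0.922 q6 27.9 a0 60.1
shift [ 0.001   0.1056 -0.1621] roll -0.922 q6 27.9 a0 60.1
```

Request:
apply_moves(
  commands=[
    [0.0008,0.148,-0.218,-0.922,-1],
    [0.0008,0.148,-0.218,-0.922,-1],
    [0.0008,0.148,-0.218,-0.922,-1],
    [0.0008,0.148,-0.218,-0.922,-1],
    [0.0008,0.148,-0.218,-0.922,-1],
    [0.0008,0.148,-0.218,-0.922,-1],
    [0.0008,0.148,-0.218,-0.922,-1],
    [0.0008,0.148,-0.218,-0.922,-1],
    [0.0008,0.148,-0.218,-0.922,-1],
    [0.0008,0.148,-0.218,-0.922,-1],
  ],
)

```text
time: 20.8
ee_pos: [0.5297, 0.2123, 0.0994]
tcp_rot: [-61.6, 89.8, -38.9]
wrist_force: [0.6, 0.1, -0.6]
opening: 0.0101
```

```bash
python3 - <<'E'
from h import *
T=toolT(); print(T[:3,3]); c=snap('wrist'); cupfit(c,T)
plan((.5295,.2134,.005),112.9)
E
```

```text
[0.52974018 0.21233835 0.09937049]
cup z,y mm -45.6 -0.9 rad 24.0 -> eye z 44.4 height -0.0197
eye px 587 z range [0.0243 0.0348] y [-0.0092  0.0075]
shift [ 0.0946  0.0012 -0.0001] roll -0.003 q6 -0.8 a0 112.8
```

Request:
apply_moves(
  commands=[
    [0,0.0018,0.0004,0,-1],
    [0.012,0.0018,0.0004,0,-1],
    [0.024,0.0018,0.0004,0,-1],
    [0.036,0.0018,0.0004,0,-1],
    [0.048,0.0018,0.0004,0,-1],
    [0.06,0.0018,0.0004,0,-1],
    [0.072,0.0018,0.0004,0,-1],
    [0.084,0.0018,0.0004,0,-1],
    [0.09,0.0018,0.0004,0,-1],
    [0.0938,0.0018,0.0004,0,-1],
    [0.0938,0.0018,0.0004,0,-1],
  ],
)

```text
time: 21.95
ee_pos: [0.5296, 0.2141, 0.0061]
tcp_rot: [-59.2, 89.8, -36.5]
wrist_force: [-3.5, -1.3, 5.3]
opening: 0.0102
```

Request:
apply_moves(
  commands=[
    [0,0,0,0,0],
    [0,0,0,0,0],
    [0,0,0,0,0],
    [0,0,0,0,0],
    [-0.03,0,0,0,0],
    [-0.08,0,0,0,0],
    [-0.13,0,0,0,0],
    [-0.13,0,0,0,0],
    [-0.13,0,0,0,0],
  ],
)

```text
time: 22.85
ee_pos: [0.53, 0.2146, 0.1376]
tcp_rot: [-30.7, 89.7, -8.0]
wrist_force: [0.7, -0.7, -0.0]
opening: 0.0429
```

```bash
python3 - <<'E'
from h import *
scoops(snap('scene'),100)
plan((.649,-.2058,.12),135.5)
E
```

```text
eye [0.3067 0.7992] yaw 32.7 r 0.022 cost 23.1 grip [0.2689 0.7749] z 0.0247 box [365  69  28  11]
eye [0.5147 0.3578] yaw 22.5 r 0.024 cost 11.37 grip [0.4731 0.3406] z 0.0242 box [325 157  32  14]
eye [0.5425 0.2942] yaw 23.2 r 0.02 cost 5.58 grip [0.5011 0.2764] z 0.0238 box [306 167  44  20]
eye [0.5705 0.2293] yaw 22.4 r 0.024 cost 5.46 grip [0.5289 0.2121] z 0.024 box [295 182  47  23]
eye [0.8048 0.2597] yaw 193.5 r 0.024 cost 24.05 grip [0.8486 0.2702] z 0.0242 box [419 237  36  23]
eye [0.8212 0.0185] yaw 248.4 r 0.018 cost 37.66 grip [0.8378 0.0603] z 0.0238 box [340 287  58  29]
eye [ 0.6816 -0.1749] yaw 45.7 r 0.018 cost 2.27 grip [ 0.6501 -0.2071] z 0.024 box [190 318  60  18]
shift [ 0.0171 -0.4337 -0.0521] roll -0.397 q6 -0.6 a0 112.8
```

Request:
apply_moves(
  commands=[
    [0.0171,-0.434,-0.052,-0.397,1],
    [0.0171,-0.434,-0.052,-0.397,1],
    [0.0171,-0.434,-0.052,-0.397,1],
    [0.0171,-0.434,-0.052,-0.397,1],
    [0.0171,-0.434,-0.052,-0.397,1],
    [0.0171,-0.434,-0.052,-0.397,1],
    [0.0171,-0.434,-0.052,-0.397,1],
    [0.0171,-0.434,-0.052,-0.397,1],
    [0.0171,-0.434,-0.052,-0.397,1],
    [0.0171,-0.434,-0.052,-0.397,1],
    [0.0171,-0.434,-0.052,-0.397,1],
    [0.0171,-0.434,-0.052,-0.397,1],
  ],
)

```text
time: 24.1
ee_pos: [0.6487, -0.205, 0.1188]
tcp_rot: [-91.8, 89.9, -46.2]
wrist_force: [-0.3, 0.6, 0.1]
opening: 0.0854
```

```bash
python3 - <<'E'
from h import *
print(toolT()[:3,3])
for x,r,g in scoops(snap('wrist')): plan((*g,.005),np.degrees(x[2])+90)
E
```

```text
[ 0.64870322 -0.20504444  0.11883884]
eye [ 0.5867 -0.3101] yaw 115.6 r 0.024 cost 20.17 grip [ 0.6062 -0.3507] z 0.0206 box [132   0 134  66]
eye [ 0.681  -0.1748] yaw 45.6 r 0.018 cost 1.31 grip [ 0.6495 -0.207 ] z 0.025 box [248 124  53 164]
shift [ 0.1145 -0.0714 -0.1342] roll -1.222 q6 -63.1 a0 135.6
shift [ 0.1144 -0.0018 -0.0012] roll -0.001 q6 -63.1 a0 135.6
```

Request:
apply_moves(
  commands=[
    [0.05,-0.002,-0.0014,0,1],
    [0.095,-0.002,-0.0014,0,1],
    [0.1143,-0.002,-0.0014,0,1],
    [0.1143,-0.002,-0.0014,0,-1],
    [0.1143,-0.002,-0.0014,0,-1],
    [0.1143,-0.002,-0.0014,0,-1],
    [0.1143,-0.002,-0.0014,0,-1],
    [0.1143,-0.002,-0.0014,0,-1],
    [0.1143,-0.002,-0.0014,0,-1],
    [0.1143,-0.002,-0.0014,0,-1],
    [0.1143,-0.002,-0.0014,0,-1],
    [0.1143,-0.002,-0.0014,0,-1],
  ],
)

```text
time: 25.35
ee_pos: [0.6504, -0.2073, 0.0063]
tcp_rot: [-68.5, 89.8, -22.9]
wrist_force: [2.8, 1.3, 6.2]
opening: 0.0104
```

Request:
apply_moves(
  commands=[
    [-0.04,0,0,0,-1],
    [-0.08,0,0,0,-1],
    [-0.095,0,0,0,-1],
    [-0.095,0,0,0,-1],
  ],
)

```text
time: 25.75
ee_pos: [0.6512, -0.2077, 0.1041]
tcp_rot: [-66.3, 89.5, -20.8]
wrist_force: [0.8, -0.4, -1.0]
opening: 0.0104
```

```bash
python3 - <<'E'
from h import *
T=toolT(); c=snap('wrist'); cupfit(c,T)
plan((.5567,.1489,.10),112.9)
E
```

```text
cup z,y mm -44.2 -0.1 rad 18.8 -> eye z 45.8 height -0.0195
eye px 627 z range [0.0243 0.0355] y [-0.0091  0.0076]
shift [3.000e-04 3.163e-01 1.889e-01] roll 0.396 q6 -63.2 a0 135.6
```

Request:
apply_moves(
  commands=[
    [0,0.3163,0.189,0.396,-1],
    [0,0.3163,0.189,0.396,-1],
    [0,0.3163,0.189,0.396,-1],
    [0,0.3163,0.189,0.396,-1],
    [0,0.3163,0.189,0.396,-1],
    [0,0.3163,0.189,0.396,-1],
    [0,0.3163,0.189,0.396,-1],
    [0,0.3163,0.189,0.396,-1],
    [0,0.3163,0.189,0.396,-1],
    [0,0.3163,0.189,0.396,-1],
    [0,0.3163,0.189,0.396,-1],
  ],
)

```text
time: 26.9
ee_pos: [0.5566, 0.1479, 0.0991]
tcp_rot: [-62.4, 89.8, -39.6]
wrist_force: [0.5, -0.0, 0.4]
opening: 0.01
```

```bash
python3 - <<'E'
from h import *
T=toolT(); print(T[:3,3]); c=snap('wrist'); cupfit(c,T)
plan((.5567,.1489,.005),112.9)
E
```

```text
[0.55656165 0.14787432 0.09912862]
cup z,y mm -44.1 -0.2 rad 18.6 -> eye z 45.9 height -0.0196
eye px 645 z range [0.0244 0.0358] y [-0.0092  0.0076]
shift [0.0944 0.0014 0.0001] roll -0.002 q6 -7.8 a0 112.8
```

Request:
apply_moves(
  commands=[
    [0,0.0016,-0.0004,0,-1],
    [0.012,0.0016,-0.0004,0,-1],
    [0.024,0.0016,-0.0004,0,-1],
    [0.036,0.0016,-0.0004,0,-1],
    [0.048,0.0016,-0.0004,0,-1],
    [0.06,0.0016,-0.0004,0,-1],
    [0.072,0.0016,-0.0004,0,-1],
    [0.084,0.0016,-0.0004,0,-1],
    [0.09,0.0016,-0.0004,0,-1],
    [0.0936,0.0016,-0.0004,0,-1],
    [0.0936,0.0016,-0.0004,0,-1],
  ],
)

```text
time: 28.05
ee_pos: [0.556, 0.1489, 0.0061]
tcp_rot: [-59.5, 89.8, -36.7]
wrist_force: [-3.3, -0.5, 4.9]
opening: 0.0101
```

Request:
apply_moves(
  commands=[
    [0,0,0,0,0],
    [0,0,0,0,0],
    [0,0,0,0,0],
    [0,0,0,0,0],
    [-0.03,0,0,0,0],
    [-0.08,0,0,0,0],
    [-0.13,0,0,0,0],
    [-0.13,0,0,0,0],
    [-0.13,0,0,0,0],
  ],
)

```text
time: 28.95
ee_pos: [0.5563, 0.1494, 0.1376]
tcp_rot: [-39.2, 89.6, -16.4]
wrist_force: [0.0, -0.3, -0.8]
opening: 0.0422
```

```bash
python3 - <<'E'
from h import *
c=snap('scene'); P=cloud(c); scoops(c,100); cv2.imwrite('pics/s2.png',cv2.resize(c['frame'][140:265,260:400],None,fx=4.5,fy=4.5,interpolation=2))
cv2.imwrite('pics/pad.png',cv2.resize(c['frame'][285:375,80:180],None,fx=5,fy=5,interpolation=2))
for k in ['key_small_top','key_mid_top','key_large_top']:
    for r in cams.spot_in(k,'scene'):
        b=r['rect']; u=[(b[0]+b[2])/2,(b[1]+b[3])/2]; print(k,round(r['confidence'],2),np.round(b),atz(c,[u],.038).round(4))
plan((.50,-.34,.22),90)
E
```

```text
eye [0.2471 0.7558] yaw 218.1 r 0.022 cost 24.97 grip [0.2825 0.7836] z 0.024 box [365  68  29  13]
eye [0.5158 0.3575] yaw 21.7 r 0.022 cost 9.41 grip [0.474  0.3408] z 0.0239 box [322 152  35  19]
eye [0.5423 0.2935] yaw 21.1 r 0.022 cost 9.75 grip [0.5003 0.2772] z 0.0238 box [313 173  37  14]
eye [0.5696 0.2297] yaw 23.4 r 0.022 cost 6.53 grip [0.5283 0.2118] z 0.0238 box [295 182  47  23]
eye [0.5979 0.1649] yaw 22.5 r 0.018 cost 4.86 grip [0.5563 0.1477] z 0.0242 box [286 201  47  23]
eye [0.8048 0.2594] yaw 193.1 r 0.024 cost 24.05 grip [0.8486 0.2696] z 0.0241 box [419 237  36  23]
eye [0.7721 0.0209] yaw 194.8 r 0.024 cost 33.84 grip [0.8156 0.0324] z 0.0242 box [340 287  58  29]
key_mid_top 0.64 [119. 320. 131. 332.] [[ 0.525 -0.354  0.038]]
key_large_top 0.65 [129. 333. 152. 350.] [[ 0.5754 -0.3477  0.038 ]]
key_large_top 0.61 [316. 156. 385. 246.] [[0.6106 0.2434 0.038 ]]
shift [-0.084  -0.4298 -0.2401] roll 0.398 q6 -7.7 a0 112.8
```

View pics/s2.png

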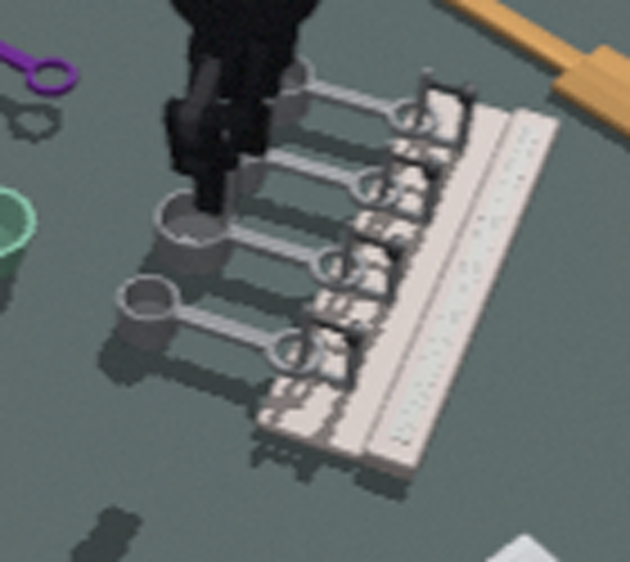

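All four scoops are clipped with bars shut across the hooks. Next I'll look at the key pad with the fingers shut.

Request:
apply_moves(
  commands=[
    [-0.08,-0.43,-0.24,0.398,-1],
    [-0.08,-0.43,-0.24,0.398,-1],
    [-0.08,-0.43,-0.24,0.398,-1],
    [-0.08,-0.43,-0.24,0.398,-1],
    [-0.08,-0.43,-0.24,0.398,-1],
    [-0.08,-0.43,-0.24,0.398,-1],
    [-0.08,-0.43,-0.24,0.398,-1],
    [-0.08,-0.43,-0.24,0.398,-1],
    [-0.08,-0.43,-0.24,0.398,-1],
    [-0.08,-0.43,-0.24,0.398,-1],
    [-0.08,-0.43,-0.24,0.398,-1],
    [-0.08,-0.43,-0.24,0.398,-1],
  ],
)

```text
time: 30.35
ee_pos: [0.4995, -0.341, 0.2145]
tcp_rot: [-117.0, 89.9, -117.1]
wrist_force: [0.7, 1.1, -0.2]
opening: 0.0001
```

```bash
python3 - <<'E'
from h import *
print(toolT()[:3,3]); c=snap('wrist'); P=cloud(c)
cv2.imwrite('pics/w7.png',cv2.resize(c['frame'],None,fx=1.4,fy=1.4))
m=(P[...,2]>.0365)&(P[...,2]<.046)&(P[...,1]<-.28)&(P[...,1]>-.42)&(abs(P[...,0]-.52)<.12)
n,l,s,ce=cv2.connectedComponentsWithStats(m.astype('uint8'))
for i in range(1,n):
    if s[i,4]>25:
        Q=P[l==i]; (x,y),r=cv2.minEnclosingCircle((Q[:,:2]*1000).astype(np.float32)); print('key',s[i],round(x,1),round(y,1),'r',round(r,1),'z',np.median(Q[:,2]).round(4),'mean',Q.mean(0)[:2].round(4))
for k in ['key_small_top','key_mid_top','key_large_top']:
    for r in cams.spot_in(k,'wrist'):
        b=r['rect']; u=[(b[0]+b[2])/2,(b[1]+b[3])/2]; print(k,round(r['confidence'],2),np.round(b),atz(c,[u],.038).round(4))
E
```

```text
[ 0.49947429 -0.34102648  0.21445989]
key [251 139  20  19 301] 463.9 -355.7 r 8.8 z 0.0425 mean [ 0.4636 -0.3556]
key [253 192  27  27 556] 518.7 -351.3 r 12.9 z 0.0428 mean [ 0.5177 -0.3512]
key [254 241  34  28 569] 573.1 -347.0 r 16.9 z 0.0428 mean [ 0.5673 -0.3477]
key_small_top 0.52 [252. 140. 271. 162.] [[ 0.4667 -0.3548  0.038 ]]
key_mid_top 0.69 [252. 191. 277. 218.] [[ 0.5185 -0.3525  0.038 ]]
key_large_top 0.63 [255. 243. 289. 265.] [[ 0.571  -0.3455  0.038 ]]
```

View pics/w7.png

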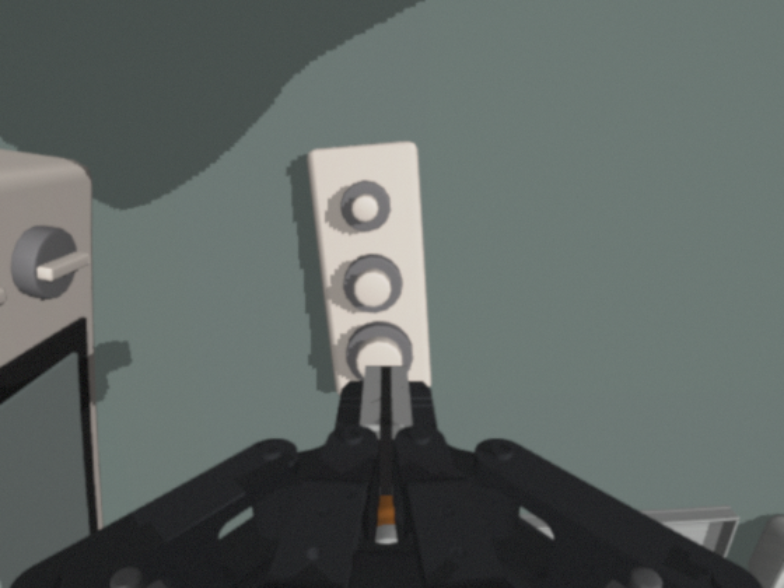

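Keys at (365,208) small, (372,288) mid, (380,350) large; diameters 17.6, 25.8 and 33.8 mm match the description. Depth reads their tops at 42.7 mm rather than 38, so I'll approach by force.

Request:
apply_moves(
  commands=[
    [0.1,-0.0147,-0.0356,0,-1],
    [0.13,-0.0147,-0.0356,0,-1],
    [0.16,-0.0147,-0.0356,0,-1],
    [0.17,-0.0147,-0.0356,0,-1],
    [0.1705,-0.0147,-0.0356,0,-1],
    [0.1705,-0.0147,-0.0356,0,-1],
  ],
)

```text
time: 31.15
ee_pos: [0.4653, -0.3534, 0.0461]
tcp_rot: [-74.9, 89.8, -74.7]
wrist_force: [0.6, 0.6, 0.5]
opening: 0.0
```

Request:
apply_moves(
  commands=[
    [0.004,0,0,0,-1],
    [0.004,0,0,0,-1],
  ],
)

```text
time: 31.35
ee_pos: [0.4664, -0.3537, 0.0438]
tcp_rot: [-57.2, 89.7, -57.0]
wrist_force: [0.1, 0.6, -0.3]
opening: -0.0
```

Request:
apply_moves(
  commands=[
    [0.003,-0.003,-0.004,0,-1],
    [0.003,-0.003,-0.004,0,-1],
  ],
)

```text
time: 31.55
ee_pos: [0.4627, -0.3572, 0.0414]
tcp_rot: [-52.9, 89.6, -52.7]
wrist_force: [0.9, -1.3, 1.2]
opening: 0.0002
```

Request:
apply_moves(
  commands=[
    [0.004,0,-0.001,0,-1],
    [0.004,0,-0.001,0,-1],
  ],
)

```text
time: 31.75
ee_pos: [0.4621, -0.3576, 0.0377]
tcp_rot: [-49.0, 89.5, -48.8]
wrist_force: [2.2, -0.5, 3.5]
opening: 0.0002
```

Request:
apply_moves(
  commands=[
    [0.003,0.001,0.001,0,-1],
    [0.003,0.001,0.001,0,-1],
    [0.003,0.001,0.001,0,-1],
  ],
)

```text
time: 32.05
ee_pos: [0.4626, -0.3574, 0.0359]
tcp_rot: [-58.9, 89.5, -58.8]
wrist_force: [-6.0, -0.8, 12.4]
opening: 0.0002
```

```bash
python3 -c "
from h import *
for i in range(3): o=bot.get_obs(); print(o['ee_pos'].round(4),o['wrist_force'].round(1)); snap('scene')"
```

```text
[ 0.4626 -0.3574  0.0359] [-6.  -0.8 12.4]
[ 0.4626 -0.3574  0.0359] [-6.2 -1.2 12.1]
[ 0.4626 -0.3574  0.036 ] [-5.6 -0.6 12.5]
```

Request:
apply_moves(
  commands=[
    [-0.03,0,0,0,-1],
    [-0.03,0.006,0.028,0,-1],
    [-0.03,0.006,0.057,0,-1],
    [-0.03,0.006,0.057,0,-1],
    [-0.015,0.006,0.057,0,-1],
    [-0.008,0.006,0.057,0,-1],
    [-0.008,0.006,0.057,0,-1],
  ],
)

```text
time: 32.9
ee_pos: [0.518, -0.3507, 0.042]
tcp_rot: [-70.5, 89.6, -70.4]
wrist_force: [-1.1, 1.0, 1.6]
opening: 0.0002
```

```bash
python3 - <<'E'
from h import *
print(bot.get_obs()['wrist_force'].round(1)); plan((.5187,-.3513,.0345),90)
E
```

```text
[-1.1  1.   1.6]
shift [ 0.0075 -0.0006  0.0007] roll 0.002 q6 -34.1 a0 90.1
```

Request:
apply_moves(
  commands=[
    [0.004,0,0.001,0,-1],
    [0.008,0,0.001,0,-1],
    [0.008,0,0.001,0,-1],
    [0.008,0,0.001,0,-1],
    [0.008,0,0.001,0,-1],
  ],
)

```text
time: 33.4
ee_pos: [0.5186, -0.351, 0.036]
tcp_rot: [-68.5, 89.6, -68.5]
wrist_force: [-6.8, 2.2, 13.6]
opening: 0.0
```

Request:
apply_moves(
  commands=[
    [-0.03,0,0,0,-1],
    [-0.03,0.004,0.028,0,-1],
    [-0.03,0.004,0.055,0,-1],
    [-0.03,0.004,0.055,0,-1],
    [-0.015,0.004,0.055,0,-1],
    [-0.007,0.004,0.055,0,-1],
    [-0.007,0.004,0.055,0,-1],
  ],
)

```text
time: 34.1
ee_pos: [0.572, -0.3466, 0.0409]
tcp_rot: [-86.6, 89.7, -86.6]
wrist_force: [-1.4, 0.4, 1.3]
opening: 0.0
```

Request:
apply_moves(
  commands=[
    [0.004,0,0.001,0,-1],
    [0.008,0,0.001,0,-1],
    [0.008,0,0.001,0,-1],
    [0.008,0,0.001,0,-1],
    [0.008,0,0.001,0,-1],
  ],
)

```text
time: 34.6
ee_pos: [0.5726, -0.3469, 0.0359]
tcp_rot: [-77.4, 89.6, -77.3]
wrist_force: [-8.3, 3.8, 19.3]
opening: -0.0005
```

Request:
apply_moves(
  commands=[
    [-0.03,0,0,0,-1],
    [-0.03,0,0,0,-1],
    [-0.03,-0.009,-0.05,0,-1],
    [-0.03,-0.009,-0.1,0,-1],
    [-0.03,-0.009,-0.109,0,-1],
    [-0.03,-0.009,-0.109,0,-1],
    [-0.015,-0.009,-0.109,0,-1],
    [-0.007,-0.009,-0.109,0,-1],
    [-0.007,-0.009,-0.109,0,-1],
  ],
)

```text
time: 35.5
ee_pos: [0.464, -0.3553, 0.0406]
tcp_rot: [-90.5, 89.7, -90.4]
wrist_force: [0.2, -0.7, 2.8]
opening: 0.0001
```

Request:
apply_moves(
  commands=[
    [0.004,0,0,0,-1],
    [0.0085,0,0,0,-1],
    [0.0085,0,0,0,-1],
    [0.0085,0,0,0,-1],
    [0.0085,0,0,0,-1],
  ],
)

```text
time: 36.0
ee_pos: [0.4647, -0.3556, 0.0356]
tcp_rot: [-74.9, 89.6, -74.8]
wrist_force: [-9.9, 7.3, 28.7]
opening: -0.0005
```

Request:
apply_moves(
  commands=[
    [-0.03,0,0,0,-1],
    [-0.08,0,0,0,-1],
    [-0.13,0,0,0,-1],
    [-0.18,0,0,0,-1],
    [-0.2,0,0,0,-1],
    [-0.2,0,0,0,-1],
    [-0.2,0,0,0,-1],
  ],
)

```text
time: 36.7
ee_pos: [0.4647, -0.3541, 0.2349]
tcp_rot: [-75.7, 89.6, -75.6]
wrist_force: [-0.5, -0.0, -0.7]
opening: -0.0002
```

```bash
python3 - <<'E'
from h import *
c=snap('scene'); scoops(c,100); cv2.imwrite('pics/s3.png',cv2.resize(c['frame'],None,fx=1.4,fy=1.4)); 
cv2.imwrite('pics/s3c.png',cv2.resize(c['frame'][140:265,260:400],None,fx=4.5,fy=4.5,interpolation=2))
w=snap('wrist'); P=cloud(w)
for n,p in dict(small=(.4639,-.3557),mid=(.5187,-.3513)).items():
    m=np.hypot(P[...,0]-p[0],P[...,1]-p[1])<.007; print(n,np.median(P[...,2][m]))
E
```

```text
eye [0.2448 0.7559] yaw 217.0 r 0.022 cost 24.37 grip [0.2807 0.783 ] z 0.0241 box [365  68  28  12]
eye [0.5159 0.3579] yaw 22.2 r 0.022 cost 6.33 grip [0.4742 0.3409] z 0.0238 box [315 151  42  20]
eye [0.5425 0.2943] yaw 23.1 r 0.02 cost 5.82 grip [0.5011 0.2767] z 0.0236 box [306 167  44  20]
eye [0.5705 0.2299] yaw 22.8 r 0.024 cost 5.52 grip [0.529  0.2124] z 0.024 box [295 182  47  23]
eye [0.5972 0.1649] yaw 22.8 r 0.018 cost 4.79 grip [0.5557 0.1475] z 0.024 box [286 201  47  23]
eye [0.8824 0.2834] yaw 19.9 r 0.024 cost 23.46 grip [0.84   0.2681] z 0.0237 box [419 237  35  23]
eye [0.7673 0.0224] yaw 190.4 r 0.022 cost 35.97 grip [0.8115 0.0306] z 0.0242 box [340 287  58  29]
small 0.27343589007405206
mid 0.04308305661596723
```

View pics/s3c.png

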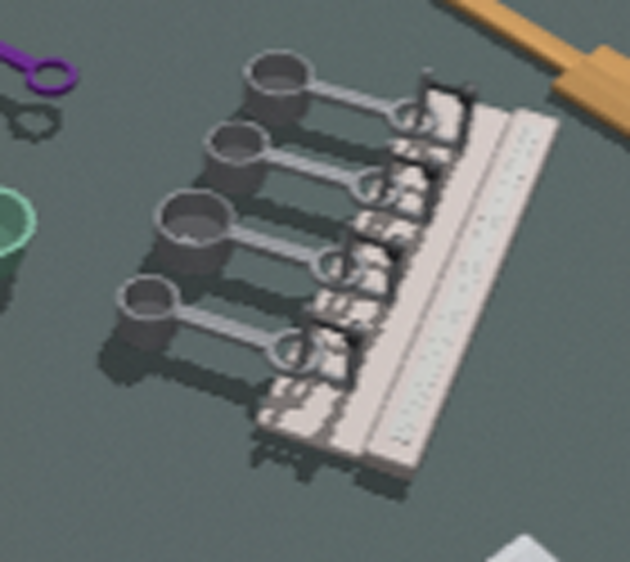

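View pics/s3.png

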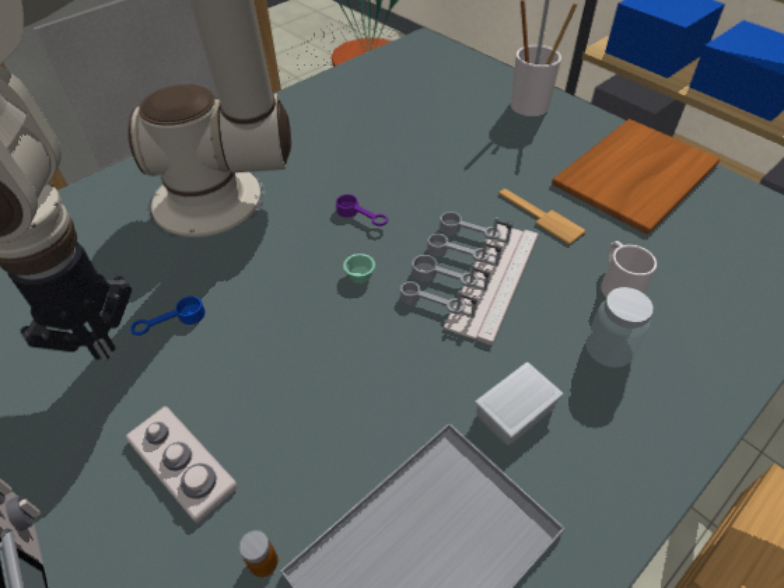

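All four scoops are clipped (dock crop: eyes at (410,117), (375,187), (335,267), (293,352), bars closed). The keys are up and the bystanders have not moved.

```bash
python3 -c "
from h import *
print(bot.job_done(), bot.get_obs()['time'])"
```

```text
the job is handed in; nothing more can be done
the job is handed in; nothing more can be done
```

I clipped all four grey steel scoops onto hooks 0 to 3, one to a hook, and left the blue and purple look-alikes alone. Then I pressed the keys in the order small, middle, large, small. The job was handed in at about 37 s of robot time; no verdict is reported.

**Scoops:** In the last camera check each eye lay within about 5 mm of its nose axis. Handle tops read 24 mm high, and the bars looked shut above the eyes. The other things on the surface looked unmoved.

**Keys:** Each press stopped firmly at a fingertip height of about 36 mm, with wrist forces of 12 to 29 N, and I let each key come up again. The mid key's top then measured up. The small and large keys were only seen up in the scene picture, because the hand blocked the depth check on the small one and I did not depth-check the large one.

**Disagreement:** The key tops measured about 42 mm above the surface, both by depth and by the height of first contact, not the 38 mm stated. I pressed by force for that reason.

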